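# Shut and pin the fruit press

### The job

Gently lower the green cover of the fruit press until it is fully shut, then lock it: thread the red-handled pin through all three lugs beside the cover, fully home with its collar against the outermost lug, and let go. Leave the mug, the tub and the bowl where they are.

Things in the scene. Friction and masses are not known exactly. Their poses are not given: they have to be found in the camera images.
- press: Fixed countertop fruit press: white open-topped housing on a grey foot, 168 x 178 mm, rim 125 mm above the counter. Origin: centre of its underside on the counter; z up. Cover hinge along its x axis on the +y side, steel lugs on the -y side. Its +x side is roughly the side away from the robot; yaw within 0.3 rad. It does not move.
- cover (a joint): Angle of the green cover in rad: 0 = shut on its stop (level), grows as it opens upward, up to 1.3. The cover is a plate 160 x 170 x 8 mm hinged at its +y edge; its -y edge swings up. Friction hinge: it stays at any angle and takes about 0.1 to 0.2 N m to lower; it can be pushed down on its handle. Gently: its handle no faster than about 0.1 m/s near the stop.
- cover_handle (a point): Middle of the black grip bar on the cover: round bar 16 mm thick, about 90 mm long, parallel to the hinge (press x axis), on two end posts. Bar axis 42 mm above the underside of the cover and 140 mm from the hinge axis (measured along the cover). When shut the bar axis is 167 mm above the counter.
- cover_hinge (a point): Point on the hinge axis at the middle of the hinge, 125 mm above the counter; the hinge axis is parallel to the press x axis. The point turns with the cover.
- cover_hole (a point): Centre of the hole in the cover's own lug (steel plate 6 mm thick, hole 18 mm), which sticks out 70 mm beyond the cover's -y edge, hole 45 mm beyond that edge. With the cover shut this hole lies midway between the two fixed lugs, on their common axis, 35 mm from the outer face of the outer lug.
- lugs: Two fixed steel lugs, 6 mm plates 44 mm wide, 18 mm holes 45 mm out from the housing. Origin: hole centre on the outer face of the outer (higher, farther) lug, 145 mm up. x axis = hole axis, pointing OUT of the lugs: press +x turned up 35 deg; y as press y. The pin goes in along -x (down, towards the robot). Inner lug at x -64 to -70 mm. Pin home: its origin is at this origin.
- pin: Loose pin, 186 mm, about 0.2 kg, lying flat, shaft roughly towards the robot, axis 13 mm up. Origin: on its axis at the collar shoulder that meets the outer lug. x points to the handle. Steel shaft 12 mm thick, x 0 to -100 mm, last 16 mm tapering to a 5 mm nose; dark collar 26 mm, x 0 to 6; red square handle 26 x 26 mm, x 6 to 86. Friction may hold it in the holes: push it home.
- pin_tip (a point): Nose of the pin's shaft.
- pin_handle (a point): Centre of the red square handle, 46 mm from the collar shoulder.
- mug: Glass mug, 76 mm across the rim, 100 mm high, bystander. Origin: centre of its underside.
- tub: Yellow plastic beaker, 90 mm across the rim, 110 mm high, bystander. Origin: centre of its underside.
- bowl: Blue ceramic bowl, 120 mm across the rim, 55 mm high, bystander. Origin: centre of its underside.

How it is judged (in metres and radians):
On the way:
1. the cover is fully shut, the pin not yet in the lugs (value of joint cover below 0.04 rad and distance between pin and lugs above 0.09 m), for 0.2 s.
At the end, for the whole second after the job is handed in: The cover is shut (joint below 0.04 rad); the pin passes through the outer lug, the cover's lug and the inner lug, its collar within 6 mm of the outer lug's face, on the hole axis within 6 mm and 0.12 rad; the pin is at rest; mug, tub and bowl are within 40 mm of where they stood (value of joint cover below 0.04 rad and x of pin in the frame of lugs between -0.006 and 0.006 m and y of pin in the frame of lugs between -0.006 and 0.006 m and z of pin in the frame of lugs between -0.006 and 0.006 m and x of pin_tip in the frame of lugs below -0.08 m and angle between the x axis of pin and the x axis of lugs, either way round below 0.12 rad and linear speed of pin below 0.02 m/s and distance of each of mug, tub, bowl from where it was at the start of the episode below 0.04 m); the robot touches nothing.
It fails at once if the cover is slammed: it closes faster than 1 rad/s (about 0.15 m/s at its handle) in the last 0.15 rad (value of joint cover below 0.15 rad and velocity of joint cover below -1 rad/s).
It fails at once if the mug is pushed away or knocked over (distance of mug from where it was at the start of the episode above 0.04 m or angle between mug's own z axis and vertical above 0.5 rad).
It fails at once if the tub is pushed away or knocked over (distance of tub from where it was at the start of the episode above 0.04 m or angle between tub's own z axis and vertical above 0.5 rad).
It fails at once if the bowl is pushed away or knocked over (distance of bowl from where it was at the start of the episode above 0.04 m or angle between bowl's own z axis and vertical above 0.5 rad).
It also fails if it takes over 56 s, if anything falls off the work surface, if the arm or the gripper's body presses on something with over 40 N, if the wrist force passes 120 N, or if a joint passes its speed limit or range.

### The arm

A 6-joint arm with a two-finger parallel gripper is mounted at the origin on the work surface. World frame = base frame: x ahead of the robot, y to its left, z up, the work surface at z = 0. Lengths are in mm, angles in rad, forces in N, time in s.
With the tool pointing down it reaches from about 375 to 750 mm from the base axis. Payload 9 kg.
Tool frame: the origin (TCP) lies at the very end of the fingers, on their centre line; the grasp point (between the pads) lies 19 mm behind it; z points along the fingers, y is the direction in which the jaws open and shut (so a half turn about z gives the same grasp; the last joint's range is limited). The gripper opens to 85 mm and grips with 20 to 120 N. Pads are 22 mm wide; open, the fingers measure 114 mm over their backs; the gripper's body (76 mm by 85 mm) begins 54 mm behind the grasp point. The pads swing forward as they close: fully open they stand 13 mm farther back than shut.
Start: joints at [0.981, 0.104, 0.097, 1.564, 0, 1.353], TCP at [217.982, 559.035, 231.331] pointing down, gripper open.
Joint ranges: [-2.99, 2.99], [-0.84, 1.86], [-1.1, 1.16], [-1.84, 2.11], [-1.51, 1.56], [-3.14, 3.14]. Speed limits (rad/s): [2.22, 2.22, 2.57, 3.14, 3.14, 3.14].

### API

Orientations are given as [roll, pitch, yaw] about the fixed x, y, z axes, in that order (R = Rz(yaw) Ry(pitch) Rx(roll)).
In Python, from plant import * gives the robot as it stands.
- The arm moves only by the tool play_rows, never from a script. Its argument "motion" is one flat list of numbers, 4 for each row, row after row: the shift along the tool's x, y, z in cm, then the turn about the tool's z in degrees. In form: [tx, ty, tz, twist, tx, ty, tz, twist, ...]. A call has exactly 10 rows; each row is the pose to reach, as a shift and turn from the pose measured when the call began, along the tool's axes at that moment; what a row does not reach only later rows make up. A row lasts 1/10 s, in which the tool goes at most 50 mm and 8.59 degrees, less where a joint would pass 70% of its speed; a pose out of reach is approached as far as the arm can. A call with a gripper value outside its range is refused whole. "hand" is the closure in counts, from 0 (fully open) to 255 (shut), set as the call begins (left out, the last holds). The fingers move at their own pace and stop on an object; "grip_force" is the grip in N (left out, the last holds). Time passes only in rows, so rows that repeat a pose let the fingers close, or fill a call up. It gives the time, the measured TCP pose, the force and the opening at its end, in the units of the state.
- get_obs(): the state, without advancing time (a new reading comes with each control period).
- grab_frame(name): name is "side" or "top"; returns a dict with "frame" (384x512x3 uint8, red, green, blue), "range_z" (384x512 float32, mm along the optical axis (not along the pixel's ray), 0 where there is no reading), "vertical_fov" (degrees; the focal length in pixels is half the picture's height over the tangent of half this angle, whatever the lens; pixels are square), "cx", "cy" (the principal point, pixels), "origin" and "orientation" of the camera in the world. Camera axes: x right, y down, z forward; pixel columns grow to the right and rows downward; lengths in mm; the calibration is good to about 2 mm. A picture is of the moment at which its call begins.
- close_job(): hands the job in, once; it reports no verdict.
Trained networks look in the newest picture that a camera, given by its name, has taken for a name from the list of things; names that differ only in an ending like _2 or _b are one class to them, and where a whole thing is asked for, a point or a joint stands for the part that bears it (a point fixed in the world has none). Each returns a list of dicts, best first, with "p" (0 to 1); they miss things now and then, are a little off and sometimes report something else, mostly with a low value. They report only what shows in the picture. A call takes as long as a camera call.
- boxes_of(camera, query): "centre" ([column, row] in pixels, amid what is visible of it).
- place_of(camera, query): "centre" ([column, row] in pixels: a listed point, or the origin of a listed thing).
The state is a dict: "t": time; "joints": joint angles; "joint_velocities": joint speeds; "joint_efforts": joint torques, N m; "tcp_pos": TCP position; "ee_rot": TCP orientation; "contact_force": force on the tool from outside, world axes, zero at the start; "wrist_torque": the same for the moment, N m; "gripper_width": finger opening in mm.
Only numpy, scipy, OpenCV 4.12 (cv2) and the standard library are available. Lean on these libraries where they do the work, as an engineer would, in place of code of your own. Each camera call takes 0.05 s, during which the arm holds its last target.

## Working session

There is one attempt and no reset: what is moved stays moved. The work goes in short steps, Python scripts to look and compute and a tool call to move; the robot and the scene stay as the last step left them, time stands still between calls to the robot, and variables do not carry over. Pictures are saved under pics/ and viewed, and the job is handed in when it is done.

Besides the shell and the picture viewer there is one more tool, called after ">>>" as name(argument=value, ...), one argument or row to a line, values as JSON. play_rows: Moves the arm, as the interface text tells. Its arguments: {"type":"object","properties":{"motion":{"type":"array"},"hand":{"type":"number"},"grip_force":{"type":"number"}},"required":["motion"]}

```bash
ls; mkdir -p pics; cat > h.py <<'E'
from plant import *
import numpy as np, cv2
from scipy.spatial.transform import Rotation as R
np.set_printoptions(precision=1,suppress=True)
def camR(f):
    o=np.array(f["orientation"],float)
    return o if o.shape==(3,3) else R.from_euler('xyz',o).as_matrix()
def foc(f): return f["frame"].shape[0]/2/np.tan(np.radians(f["vertical_fov"])/2)
def cloud(f):
    z=f["range_z"]; h,w=z.shape; v,u=np.mgrid[:h,:w]; fo=foc(f)
    p=np.stack([(u-f["cx"])/fo*z,(v-f["cy"])/fo*z,z],-1)
    return p@camR(f).T+np.array(f["origin"])
def ray(f,px):
    d=camR(f)@np.array([(px[0]-f["cx"])/foc(f),(px[1]-f["cy"])/foc(f),1]); return np.array(f["origin"]),d
def atz(f,px,z):
    o,d=ray(f,px); return o+d*(z-o[2])/d[2]
def proj(f,p):
    q=camR(f).T@(np.array(p)-np.array(f["origin"])); return np.array([q[0]/q[2]*foc(f)+f["cx"],q[1]/q[2]*foc(f)+f["cy"]])
E
python3 - <<'E'
from h import *
for c in ["side","top"]:
    f=grab_frame(c); np.save(f"{c}.npy",f,allow_pickle=True)
    cv2.imwrite(f"pics/{c}0.png",f["frame"][:,:,::-1])
    print(c,f["origin"],f["orientation"],f["vertical_fov"],f["cx"],f["cy"])
    P=cloud(f)
    for q in ["press","cover_handle","cover_hinge","cover_hole","lugs","pin","pin_tip","pin_handle","mug","tub","bowl"]:
        for fn in (place_of,):
            r=fn(c,q)
            for d in r[:2]:
                u,v=d["centre"]; ui,vi=int(round(u)),int(round(v))
                print(q,round(d["p"],2),np.array([u,v]),P[min(max(vi,0),383),min(max(ui,0),511)])
o=get_obs(); print(o)
E
```

```text
pics
side [460.5 689.8 877.6] [-2.4 -0.  -3. ] 52.374166747869815 254.2204119454082 193.53195726605244
press 0.68 [260.8 273. ] [511.8 217.5 140.4]
cover_handle 0.63 [252.4 217.2] [538.9 171.8 271.6]
cover_hinge 0.86 [250.5 273.8] [536.1 218.5 132.3]
cover_hinge 0.54 [262.4 271. ] [510.  214.9 144.7]
cover_hole 0.85 [269.3 184.3] [513.8  96.6 297.2]
lugs 0.49 [272.3 198.2] [503.3 129.  289.2]
pin 0.52 [285.3 182.4] [ 490.2 -198.9   24.2]
pin_tip 0.73 [321.3 188.9] [ 375.  -208.9    0.7]
pin_handle 0.6 [271.7 179.9] [507.4 102.2 315.1]
mug 0.56 [320.6 134.1] [ 385.9 -455.6   31.8]
tub 0.91 [188.5 361.5] [627.7 415.3 103.2]
bowl 0.72 [187.3 360.1] [628.9 414.7 111.1]
top [ 319.2  -63.6 1623.5] [-3.   0.  -1.5] 48.39516050047409 262.84372038806634 196.99762285902108
press 0.57 [219.9 214.7] [495.4 121.7  85.9]
cover_handle 0.63 [201.7 194. ] [540.4 159.8 273.4]
cover_hinge 0.72 [198.9 203.1] [511.4 168.6 270.3]
cover_hole 0.83 [225.1 200.7] [511.9  79.4 323.8]
lugs 0.65 [255.8 208.5] [516.9 -10.1 139.4]
pin 0.75 [382.3 251.5] [ 379.6 -481.     6.6]
pin 0.69 [311. 223.] [ 483.4 -216.5   -6.1]
pin_tip 0.63 [304.7 246. ] [ 394.4 -192.7   15.7]
pin_handle 0.79 [309.7 212.6] [ 518.  -209.6   24.1]
mug 0.97 [384.5 250.5] [ 387.2 -488.2    8. ]
tub 0.72 [160.7 177.4] [628.8 342.4  97.4]
bowl 0.65 [308.7 152.1] [ 758.4 -205.2    9.2]
{'t': 1.2, 'joints': array([1. , 0.1, 0.1, 1.6, 0. , 1.4]), 'joint_velocities': array([ 0.,  0., -0., -0.,  0.,  0.]), 'joint_efforts': array([ -0. , -55.7,  50.4,   0. ,  -0. ,   0. ]), 'tcp_pos': array([218. , 559. , 231.3]), 'ee_rot': array([3.1, 0. , 2.8]), 'contact_force': array([-0.3, -0. ,  0.1]), 'wrist_torque': array([-0.,  0., -0.]), 'gripper_width': 85.48594489473561}
```

```bash
python3 - <<'E'
import cv2,numpy as np
for c in ["side","top"]:
    im=cv2.imread(f"pics/{c}0.png"); cv2.imwrite(f"pics/{c}0b.png",cv2.resize(im,(800,600),interpolation=cv2.INTER_CUBIC))
E
```

```text
(no output)
```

View pics/side0b.png

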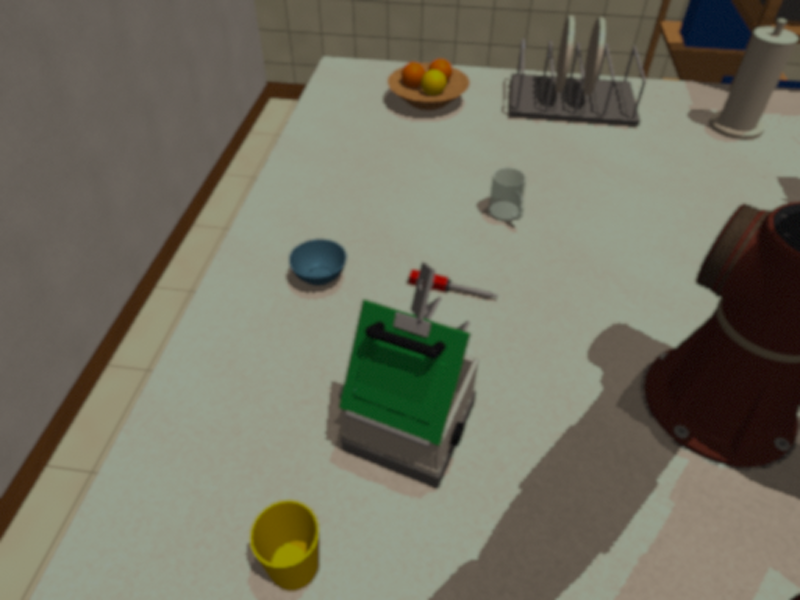

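View pics/top0b.png

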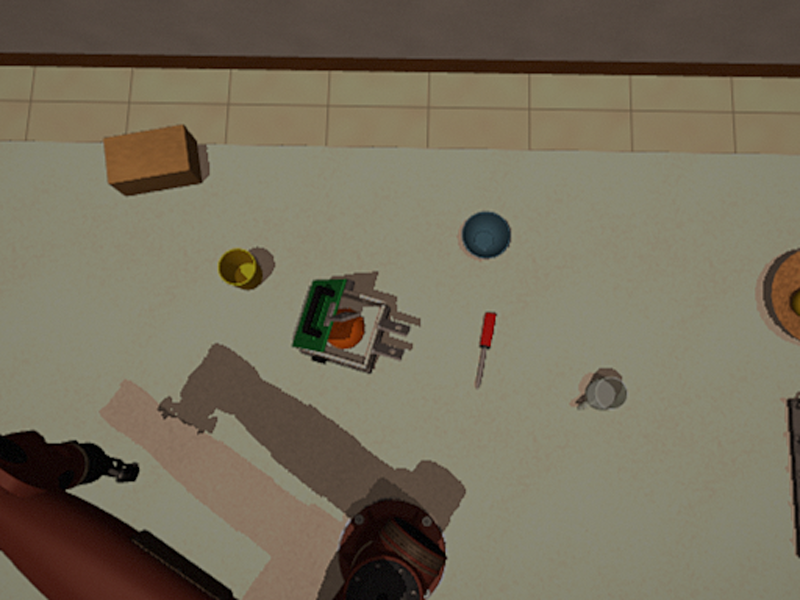

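```bash
python3 - <<'E'
from h import *
t=np.load("top.npy",allow_pickle=True).item(); s=np.load("side.npy",allow_pickle=True).item()
a=t["frame"][165:260,180:275,::-1]; b=s["frame"][160:310,210:340,::-1]
cv2.imwrite("pics/za.png",cv2.resize(a,None,fx=6,fy=6,interpolation=cv2.INTER_NEAREST))
cv2.imwrite("pics/zb.png",cv2.resize(b,None,fx=4,fy=4,interpolation=cv2.INTER_NEAREST))
print(R.from_matrix(camR(t)).as_euler('xyz'),t["orientation"])
for f in (t,s):
    P=cloud(f).reshape(-1,3); m=(abs(P[:,0]-520)<200)&(abs(P[:,1]-120)<200)
    Q=P[m]; print(m.sum(), np.histogram(Q[:,2],bins=np.arange(-20,360,10)))
    g=(abs(P[:,0]-400)<150)&(abs(P[:,1]+100)<60); print("table z",np.median(P[g,2]),P[g,2].std())
E
```

```text
[-3.   0.  -1.5] [-3.   0.  -1.5]
10740 (array([  32, 4096, 3693,   40,    7,   61,  423,  180,   86,  134,  138,
        170,   96,   87,  280,  101,   75,   63,   72,   22,   20,   19,
         37,   53,   64,   87,   45,   96,  216,  170,   11,   13,    9,
         15,   23,    6,    0]), array([-20, -10,   0,  10,  20,  30,  40,  50,  60,  70,  80,  90, 100,
       110, 120, 130, 140, 150, 160, 170, 180, 190, 200, 210, 220, 230,
       240, 250, 260, 270, 280, 290, 300, 310, 320, 330, 340, 350]))
table z 1.445995770786567 698.1838853877547
21184 (array([   0, 6223, 6852,  153,  154,  274,  254,  161,  176,  200,  224,
        251,  154,   87,  375,  366,  352,  285,  383,  356,  376,  353,
        369,  380,  386,  198,  223,  374,  644,  325,   57,   60,   50,
         53,   42,   14,    0]), array([-20, -10,   0,  10,  20,  30,  40,  50,  60,  70,  80,  90, 100,
       110, 120, 130, 140, 150, 160, 170, 180, 190, 200, 210, 220, 230,
       240, 250, 260, 270, 280, 290, 300, 310, 320, 330, 340, 350]))
table z 0.6495111138937659 1.6905811449886081
```

View pics/za.png

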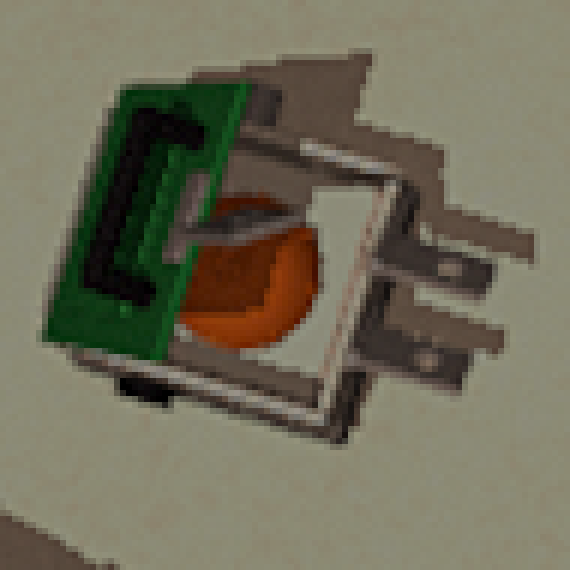

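View pics/zb.png

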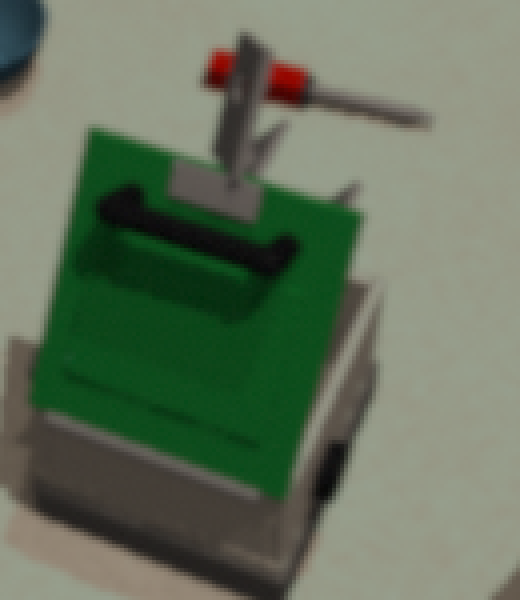

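```bash
cat > cov.py <<'E'
from h import *
def plane(f,tol=3):
    hsv=cv2.cvtColor(f["frame"],cv2.COLOR_RGB2HSV); P=cloud(f)
    m=((abs(hsv[...,0].astype(int)-65)<20)&(hsv[...,1]>130)&(hsv[...,2]>30)&(f["range_z"]>0)).astype(np.uint8)
    n,l,st,_=cv2.connectedComponentsWithStats(m); k=1+np.argmax(st[1:,4]); m=(l==k)
    me=cv2.erode(m.astype(np.uint8),np.ones((3,3)))>0
    Q=P[me]; Q=Q[Q[:,2]>100]
    for i in range(8):
        c=Q.mean(0); n=np.linalg.svd(Q-c,full_matrices=False)[2][2]
        if n[2]<0:n=-n
        r=(Q-c)@n; s=r.std(); Q=Q[abs(r)<max(2*s,tol)]
    A=P[m]; A=A[abs((A-c)@n)<6]
    return c,n,A,s,len(Q)
E
python3 - <<'E'
from cov import *
for c in ["side","top"]:
    f=np.load(c+".npy",allow_pickle=True).item()
    c0,n,A,s,N=plane(f)
    h=np.cross(n,[0,0,1]); h/=np.linalg.norm(h); h*=np.sign(h[0])
    yaw=np.arctan2(h[1],h[0]); ang=np.arccos(n[2])
    print(c,"c",c0,"n",n*100,"std",s,N,"yaw %.3f ang %.3f"%(yaw,ang))
    d=np.cross(n,h); d*=np.sign(d[2])   # up slope
    cu=c0-8*n; t=(125-cu[2])/d[2]; L=cu+t*d   # point on hinge line
    a=A@h; b=(A-L)@d
    print("along h range",np.percentile(a,[0,.5,2,98,99.5,100]),"up range",np.percentile(b,[0,.5,2,98,99.5,100]))
    lo,hi=np.percentile(a,[.5,99.5]); mid=(lo+hi)/2
    H=L+h*(mid-L@h); print("hinge",H)
E
```

```text
side c [526.2 176.5 196.5] n [21.6 80.5 55.3] std 2.214098361325337 3495 yaw -0.262 ang 0.984
along h range [389.1 390.6 392.7 541.3 543.5 545.7] up range [  4.2   6.8   9.4 165.8 168.9 170.7]
hinge [540.3 212.  125. ]
top c [507.1 154.8 235.2] n [21.9 80.2 55.5] std 1.2177376088533662 205 yaw -0.267 ang 0.982
along h range [388.7 389.1 390.2 541.2 543.  544.1] up range [ 12.1  13.9  16.9 173.1 175.  180.7]
hinge [541.1 211.7 125. ]
```

```bash
cat > mv.py <<'E'
from h import *
def rel(p,yaw=None,o=None):
    o=o or get_obs(); M=R.from_euler('xyz',o["ee_rot"]).as_matrix()
    d=M.T@(np.array(p)-np.array(o["tcp_pos"]))/10
    tw=0 if yaw is None else -np.degrees((yaw-o["ee_rot"][2]+np.pi)%(2*np.pi)-np.pi)
    return np.append(d,tw)
yaw=-0.264; H=np.array([540.7,211.9,125.]); hx=np.array([np.cos(yaw),np.sin(yaw),0]); hy=np.array([-np.sin(yaw),np.cos(yaw),0]); Z=np.array([0,0,1.])
def bar(a): return H-hy*(140*np.cos(a)-42*np.sin(a))+Z*(140*np.sin(a)+42*np.cos(a))
E
python3 - <<'E'
from mv import *
np.set_printoptions(precision=2,suppress=True)
o=get_obs(); print(o["t"],np.array(o["ee_rot"]))
print(bar(.983), rel(bar(.983)+Z*40,np.pi+yaw))
E
```

```text
1.2 [3.14 0.   2.77]
[529.56 170.7  264.79] [-43.14 -24.86  -7.35  -6.18]
```

>>> play_rows(
  motion=[-4, -2.5, -3, -1, -8.5, -5, -7.3, -3, -13, -7.5, -7.3, -6, -17, -10, -7.3, -6.2, -21.5, -12.4, -7.3, -6.2, -26, -15, -7.3, -6.2, -30, -17.4, -7.3, -6.2, -34.5, -20, -7.3, -6.2, -39, -22.4, -7.3, -6.2, -43.1, -24.9, -7.3, -6.2],
  hand=255,
  grip_force=60,
)

```text
t: 2.2
tcp_pos: [519.0, 182.9, 304.5]
ee_rot: [3.141, 0.001, 2.878]
contact_force: [0.6, -0.1, 0.5]
gripper_width: 0.2
```

```bash
cat > arc.py <<'E'
from mv import *
import sys
np.set_printoptions(precision=2,suppress=True)
o=get_obs(); print(o["t"],o["contact_force"])
for a in map(float,sys.argv[1:]):
    print(a,rel(bar(a)+Z*8,np.pi+yaw,o))
E
python3 arc.py 0.983 0.95 .9 .85 .8 .75 .7 .65 .6
```

```text
2.2 [ 0.59 -0.07  0.54]
0.983 [-1.34 -0.9   3.17  0.02]
0.95 [-1.34 -1.36  3.32  0.02]
0.9 [-1.34 -2.04  3.57  0.02]
0.85 [-1.34 -2.72  3.86  0.02]
0.8 [-1.34 -3.37  4.18  0.02]
0.75 [-1.34 -4.01  4.53  0.02]
0.7 [-1.34 -4.64  4.92  0.02]
0.65 [-1.34 -5.24  5.33  0.02]
0.6 [-1.33 -5.82  5.78  0.02]
```

>>> play_rows(
  motion=[-1.3, -0.7, 1.5, 0, -1.3, -0.7, 3.0, 0, -1.3, -0.9, 3.4, 0, -1.3, -1.3, 3.6, 0, -1.3, -2.0, 3.9, 0, -1.3, -2.7, 4.2, 0, -1.3, -3.3, 4.5, 0, -1.3, -3.9, 4.8, 0, -1.3, -4.5, 5.2, 0, -1.3, -4.5, 5.2, 0],
)

```text
t: 3.2
tcp_pos: [521.0, 133.5, 255.7]
ee_rot: [-3.138, 0.008, 2.876]
contact_force: [-1.1, -15.3, 19.6]
gripper_width: 0.1
```

```bash
python3 arc.py .7 .65 .6 .55 .5 .45 .4 .35; python3 - <<'E'
from cov import *
f=grab_frame("side"); cv2.imwrite("pics/s1.png",cv2.resize(f["frame"][100:330,150:370,::-1],None,fx=2.5,fy=2.5))
c0,n,A,s,N=plane(f); print(np.arccos(n[2]),s,N)
E
```

```text
3.2 [ -1.07 -15.34  19.56]
0.7 [ 0.14  0.08  0.04 -0.08]
0.65 [ 0.15 -0.52  0.46 -0.08]
0.6 [ 0.15 -1.1   0.9  -0.08]
0.55 [ 0.15 -1.65  1.38 -0.08]
0.5 [ 0.15 -2.19  1.88 -0.08]
0.45 [ 0.16 -2.69  2.41 -0.08]
0.4 [ 0.16 -3.17  2.96 -0.08]
0.35 [ 0.17 -3.62  3.54 -0.08]
0.7140886436824725 2.219164705381652 3557
```

View pics/s1.png

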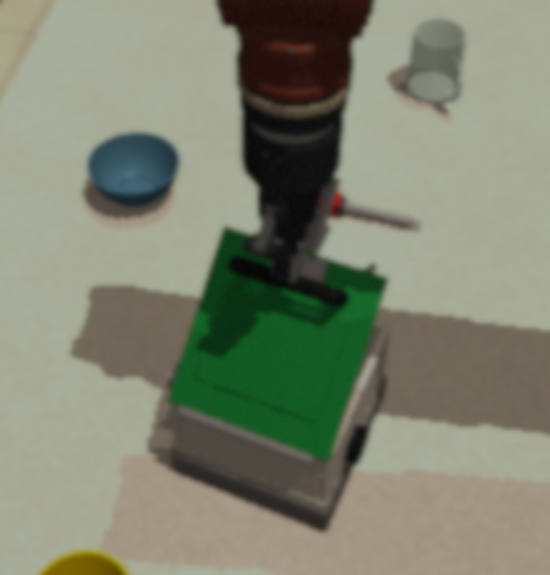

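>>> play_rows(
  motion=[0, -0.5, 0.8, 0, 0, -1.0, 1.2, 0, 0, -1.5, 1.7, 0, 0, -2.0, 2.2, 0, 0, -2.5, 2.7, 0, 0, -3.0, 3.2, 0, 0, -3.5, 3.8, 0, 0, -3.8, 4.3, 0, 0, -4.1, 4.8, 0, 0, -4.3, 5.2, 0],
)

```text
t: 4.25
tcp_pos: [509.8, 91.6, 203.3]
ee_rot: [-3.138, 0.007, 2.876]
contact_force: [-0.9, -0.4, 1.5]
gripper_width: 0.1
```

```bash
python3 arc.py .35 .3 .25 .2 .15 .1 .05 0
```

```text
4.25 [-0.95 -0.42  1.47]
0.35 [ 0.15  0.7  -1.72 -0.08]
0.3 [ 0.15  0.28 -1.13 -0.08]
0.25 [ 0.16 -0.11 -0.51 -0.08]
0.2 [ 0.16 -0.47  0.13 -0.08]
0.15 [ 0.16 -0.8   0.78 -0.08]
0.1 [ 0.17 -1.09  1.45 -0.08]
0.05 [ 0.17 -1.35  2.14 -0.08]
0.0 [ 0.18 -1.57  2.83 -0.08]
```

>>> play_rows(
  motion=[0, -0.6, 0.4, 0, 0, -0.8, 0.8, 0, 0, -0.9, 1.2, 0, 0, -1.1, 1.6, 0, 0, -1.2, 1.9, 0, 0, -1.3, 2.2, 0, 0, -1.4, 2.5, 0, 0, -1.5, 2.7, 0, 0, -1.5, 2.9, 0, 0, -1.5, 3.1, 0],
)

```text
t: 5.25
tcp_pos: [506.2, 76.8, 174.4]
ee_rot: [-3.137, 0.009, 2.876]
contact_force: [-12.3, -0.8, 28.4]
gripper_width: 0.3
```

```bash
python3 arc.py 0;  python3 - <<'E'
from cov import *
f=grab_frame("side"); cv2.imwrite("pics/s2.png",cv2.resize(f["frame"][100:330,150:370,::-1],None,fx=2.5,fy=2.5))
c0,n,A,s,N=plane(f); print(np.arccos(n[2]),s,N,c0)
E
```

```text
5.25 [-12.33  -0.82  28.4 ]
0.0 [ 0.2  -0.06 -0.06 -0.08]
0.007415410995362493 2.281806199830575 2871 [518.2 143.2 135.1]
```

View pics/s2.png

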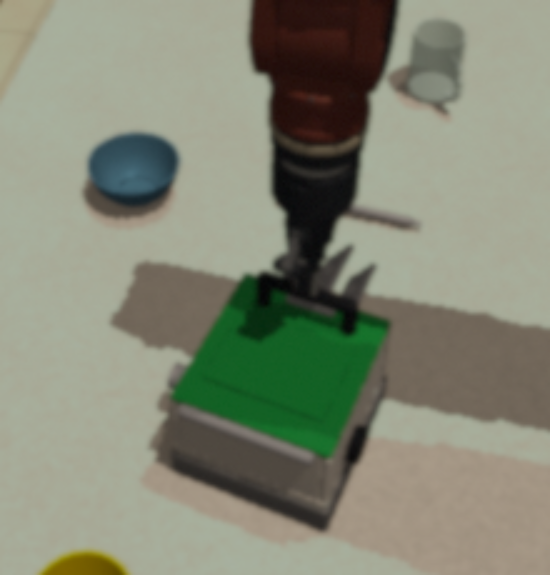

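```bash
cat > pin.py <<'E'
from h import *
def redmask(f):
    hsv=cv2.cvtColor(f["frame"],cv2.COLOR_RGB2HSV); P=cloud(f)
    h=hsv[...,0].astype(int)
    m=((h<6)|(h>172))&(hsv[...,1]>150)&(hsv[...,2]>60)&(P[...,1]<0)&(P[...,0]>250)&(P[...,0]<700)
    n,l,st,_=cv2.connectedComponentsWithStats(m.astype(np.uint8)); k=1+np.argmax(st[1:,4]); return l==k,P
E
python3 - <<'E'
from pin import *
for c in ["side","top"]:
    f=np.load(c+".npy",allow_pickle=True).item(); m,P=redmask(f)
    v,u=np.nonzero(m); print(c,m.sum(),u.min(),u.max(),v.min(),v.max())
    W=np.array([atz(f,(a,b),26.) for a,b in zip(u,v)]); W=W[:,:2]
    ctr=W.mean(0); e=np.linalg.svd(W-ctr)[2]; d=e[0]*np.sign(e[0][0]); 
    a=(W-ctr)@d; b=(W-ctr)@np.array([-d[1],d[0]]); print("ctr",ctr,"dir",d*100,np.arctan2(d[1],d[0]),"len",np.ptp(a),"wid",np.ptp(b))
    # shaft: points off table near
    q=(P[...,2]>6)&(P[...,2]<40)&(abs(P[...,1]+205)<60)&(P[...,0]>330)&(P[...,0]<600)
    Q=P[q]; print(q.sum(), Q.min(0),Q.max(0))
    C=Q[:,:2].mean(0); e=np.linalg.svd(Q[:,:2]-C)[2][0]; e*=np.sign(e[0]); print("all",C,np.arctan2(e[1],e[0]), np.sort((Q[:,:2]-C)@e)[[0,1,-2,-1]])
    tip=place_of; 
t=np.load("top.npy",allow_pickle=True).item()
im=t["frame"][195:255,290:330,::-1]; cv2.imwrite("pics/pt.png",cv2.resize(im,None,fx=9,fy=9,interpolation=cv2.INTER_NEAREST))
for px in [(304.7,246)]: print(atz(t,px,13))
s=np.load("side.npy",allow_pickle=True).item(); print(atz(s,(321.3,188.9),13))
E
```

```text
side 71 277 285 176 185
ctr [ 503.1 -202. ] dir [ 15.9 -98.7] -1.4111497824252714 len 41.0640624671512 wid 26.58886797812755
278 [ 351.  -243.8    6.1] [ 568.7 -188.4   30.7]
all [ 486.5 -206.1] -0.12916953250677035 [-129.5 -101.8   82.1   82.9]
top 144 307 317 200 221
ctr [ 528.3 -216.8] dir [ 98.6 -16.7] -0.16777295651941618 len 80.520428304396 wid 25.7165915482838
341 [ 331.1 -264.8    6. ] [ 596.9 -147.5   38.3]
all [ 483.5 -208.3] -0.1116888879286606 [-155.5 -151.3  110.2  110.9]
[ 394.5 -191.8   13. ]
[ 375.2 -196.9   13. ]
```

View pics/pt.png

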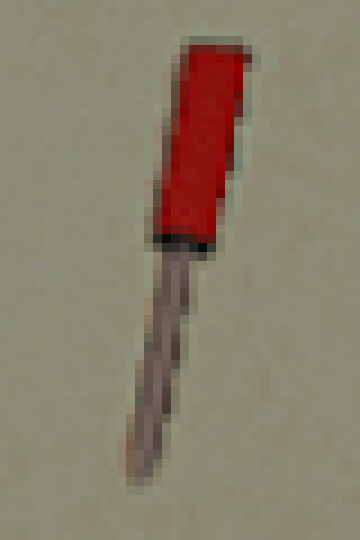

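```bash
cat > go.py <<'E'
from mv import *
import sys
np.set_printoptions(precision=2,suppress=True)
a=list(map(float,sys.argv[1:])); o=get_obs(); print(o["t"],rel(a[:3],a[3],o))
E
python3 go.py 517.5 -215 60 2.974; python3 go.py 506 77 230 2.974
```

```text
5.3 [ -8.64 -27.81  11.66  -5.61]
5.3 [-0.02 -0.01 -5.54 -5.61]
```

>>> play_rows(
  motion=[0, 0, -3, 0, 0, 0, -5, -2, -0.5, -2, -6, -5.6, -1.5, -6, -6, -5.6, -3, -11, -6, -5.6, -4.5, -15.5, -6, -5.6, -6, -20, -3, -5.6, -7.5, -24, 1, -5.6, -8.6, -27.8, 5, -5.6, -8.6, -27.8, 9, -5.6],
  hand=0,
)

```text
t: 6.3
tcp_pos: [517.7, -216.7, 93.2]
ee_rot: [-3.134, 0.012, 2.971]
contact_force: [0.5, -0.5, 0.0]
gripper_width: 85.3
```

```bash
python3 go.py 517.5 -215 2 2.974;  python3 - <<'E'
from h import *
for c in ("top","side"):
    f=grab_frame(c); np.save(c+"2.npy",f,allow_pickle=True)
    for q in ["cover_hole","lugs","cover_handle"]:
        for d in place_of(c,q)[:2]: print(c,q,d["p"],np.array(d["centre"]))
    if c=="top": a=f["frame"][180:265,180:275,::-1];k=6
    else: a=f["frame"][150:270,200:340,::-1];k=5
    cv2.imwrite(f"pics/{c}2.png",cv2.resize(a,None,fx=k,fy=k,interpolation=cv2.INTER_NEAREST))
E
```

```text
6.3 [ 0.16  0.23  9.11 -0.15]
top cover_hole 0.88 [254.1 215.2]
top lugs 0.52 [256.7 208.7]
top cover_handle 0.65 [233.  209.9]
top cover_handle 0.5 [381.3 251.3]
side cover_hole 0.92 [278.3 207.1]
side lugs 0.46 [323.  134.2]
side cover_handle 0.84 [271.2 217. ]
```

View pics/top2.png

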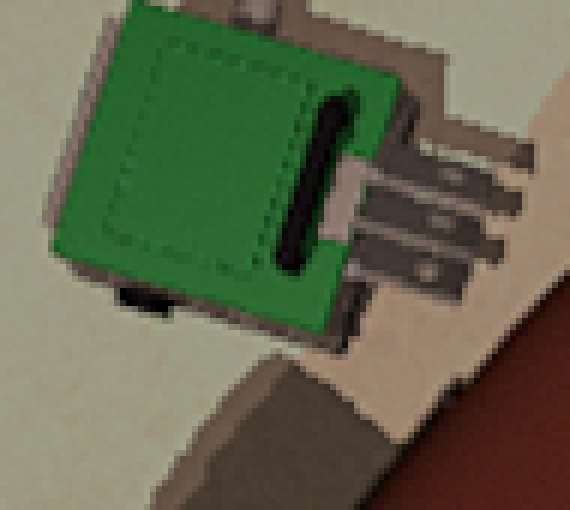

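View pics/side2.png

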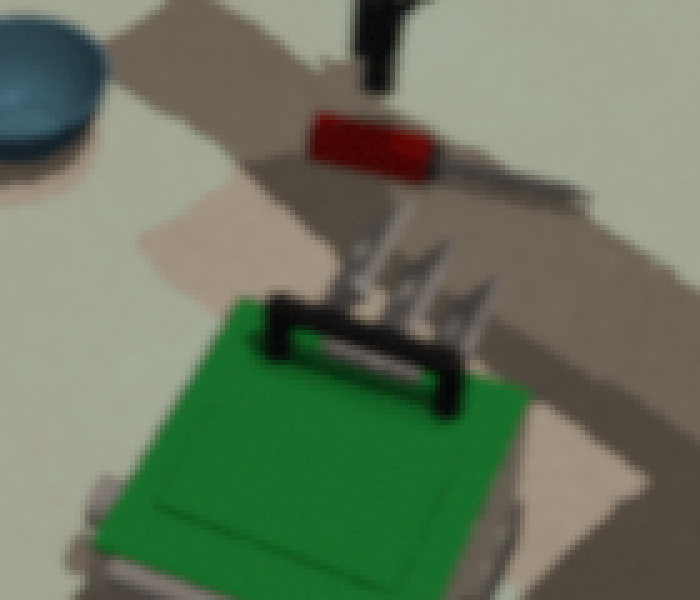

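```bash
cat >> mv.py <<'E'
ax=hx*np.cos(np.radians(35))+Z*np.sin(np.radians(35))
L0=H-hy*215+hx*28.67; L0=np.array([L0[0],L0[1],145.])
E
python3 - <<'E'
from mv import *
from cov import plane
print("L0",L0,"axis",ax)
for c in ("top","side"):
    f=np.load(c+"2.npy",allow_pickle=True).item()
    print(c,[proj(f,L0+ax*t) for t in (-3,-35,-67)])
    for n,x,y,z in [("c--",-80,-170,133),("c+-",80,-170,133),("c-+",-80,0,133),("c++",80,0,133),("bar-",-45,-140,175),("bar+",45,-140,175)]:
        print(n,proj(f,H+hx*x+hy*y+Z*(z-125)),end=' ')
    print()
    c0,n,A,s,N=plane(f,2); print(c0,n*100,s,N)
    # cover top outline from mask at z=133
    hsv=cv2.cvtColor(f["frame"],cv2.COLOR_RGB2HSV)
    m=((abs(hsv[...,0].astype(int)-65)<20)&(hsv[...,1]>130)&(hsv[...,2]>30)).astype(np.uint8)
    k,l,st,_=cv2.connectedComponentsWithStats(m); m=(l==1+np.argmax(st[1:,4])).astype(np.uint8)
    v,u=np.nonzero(m); W=np.array([atz(f,(a,b),133.) for a,b in zip(u,v)])-H
    a=W@hx; b=W@hy
    # row-wise extents
    print("x ext at y bins",[ (round(np.percentile(a[(b<y+8)&(b>y-8)],1),1),round(np.percentile(a[(b<y+8)&(b>y-8)],99),1)) for y in (-30,-70,-110,-160)])
    print("y ext at x bins",[ (round(np.percentile(b[(a<y+8)&(a>y-8)],1),1),round(np.percentile(b[(a<y+8)&(a>y-8)],99),1)) for y in (-70,-55,55,70)])
E
```

```text
L0 [512.3  -3.1 145. ] axis [ 0.8 -0.2  0.6]
top [array([253.7, 209.8]), array([251.8, 217.5]), array([249.9, 225.1])]
c-- [232.7 235.5] c+- [246.1 192.1] c-+ [186.5 221.7] c++ [200.5 178.9] bar- [226.3 222.3] bar+ [234.1 197.3] 
[519.1 136.2 134.9] [ -0.4  -0.3 100. ] 2.632112197834266 1236
x ext at y bins [(np.float64(-75.8), np.float64(75.7)), (np.float64(-73.9), np.float64(77.4)), (np.float64(-75.9), np.float64(76.1)), (np.float64(-76.4), np.float64(77.1))]
y ext at x bins [(np.float64(-169.6), np.float64(-7.7)), (np.float64(-169.8), np.float64(-6.7)), (np.float64(-170.2), np.float64(-7.3)), (np.float64(-170.3), np.float64(-7.4))]
side [array([273.2, 200.3]), array([282.3, 208.1]), array([291.3, 215.8])]
c-- [306.5 228.1] c+- [247.1 208.5] c-+ [282.  283.7] c++ [216.5 259. ] bar- [290.1 221.2] bar+ [255.1 209.6] 
[518.3 143.2 135.2] [ -0.    0.6 100. ] 2.226221403573019 2856
x ext at y bins [(np.float64(-75.8), np.float64(75.7)), (np.float64(-75.9), np.float64(75.0)), (np.float64(-76.0), np.float64(74.3)), (np.float64(-76.2), np.float64(74.3))]
y ext at x bins [(np.float64(-166.8), np.float64(-3.4)), (np.float64(-164.8), np.float64(-4.8)), (np.float64(-158.7), np.float64(-5.1)), (np.float64(-164.2), np.float64(-3.7))]
```

```bash
python3 - <<'E'
from mv import *
t=np.load("top2.npy",allow_pickle=True).item(); s=np.load("side2.npy",allow_pickle=True).item()
def crop(f,x0,y0,w,h,k):
    a=cv2.resize(np.ascontiguousarray(f["frame"][y0:y0+h,x0:x0+w,::-1]),None,fx=k,fy=k,interpolation=cv2.INTER_CUBIC)
    a=cv2.convertScaleAbs(a,alpha=1.6)
    b=a.copy()
    for t_ in (0,-32,-64):
        ph=np.linspace(0,2*np.pi,40); e2=np.cross(ax,hy)
        for r in (9,):
            C=[L0+ax*t_+r*(np.cos(p)*hy+np.sin(p)*e2) for p in ph]
            q=np.array([(proj(f,c)-[x0,y0]+.5)*k for c in C]).astype(np.int32)
            cv2.polylines(b,[q],True,(0,255,255),1)
    return np.vstack([a,b])
cv2.imwrite("pics/lt.png",crop(t,233,200,40,30,14)[:,:])
cv2.imwrite("pics/ls.png",crop(s,255,183,60,45,6.5*1.0))
E
python3 -c "
import cv2
for n in ('lt','ls'):
    a=cv2.imread(f'pics/{n}.png');print(a.shape)
    if a.shape[0]>600: cv2.imwrite(f'pics/{n}.png',cv2.resize(a,None,fx=600/a.shape[0],fy=600/a.shape[0]))
"
```

```text
(840, 560, 3)
(584, 390, 3)
```

View pics/lt.png

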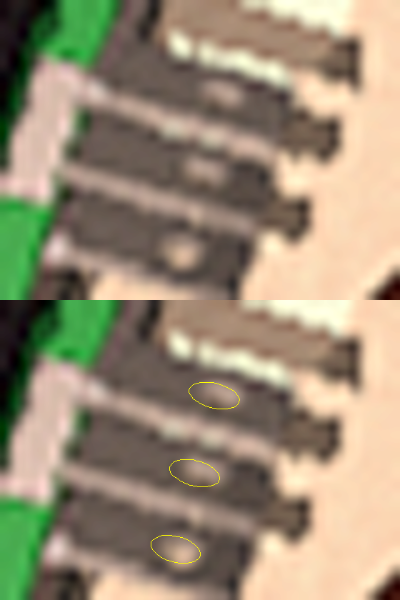

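View pics/ls.png

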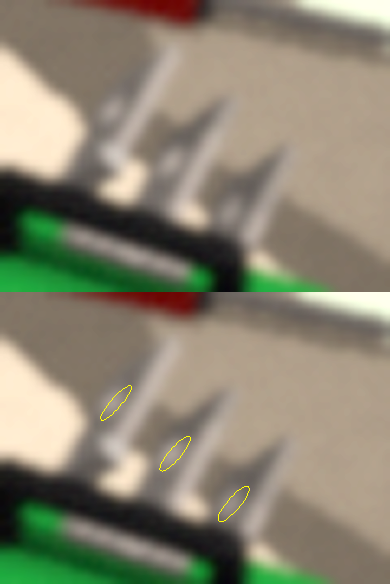

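>>> play_rows(
  motion=[0.2, 0.2, 2.5, 0, 0.2, 0.2, 5, 0, 0.2, 0.2, 7, 0, 0.2, 0.2, 8.4, 0, 0.2, 0.2, 9.0, 0, 0.2, 0.2, 9.0, 0, 0.2, 0.2, 9.0, 0, 0.2, 0.2, 9.0, 0, 0.2, 0.2, 9.0, 0, 0.2, 0.2, 9.0, 0],
  hand=0,
)

```text
t: 7.7
tcp_pos: [518.0, -211.6, 6.1]
ee_rot: [-3.135, 0.013, 2.975]
contact_force: [-0.3, 0.3, -0.7]
gripper_width: 85.3
```

>>> play_rows(
  motion=[0, 0, 0, 0, 0, 0, 0, 0, 0, 0, 0, 0, 0, 0, 0, 0, 0, 0, 0, 0, 0, 0, 0, 0, 0, 0, 0, 0, 0, 0, 0, 0, 0, 0, 0, 0, 0, 0, 0, 0],
  hand=255,
  grip_force=40,
)

```text
t: 8.7
tcp_pos: [518.1, -211.7, 6.3]
ee_rot: [-3.134, 0.013, 2.975]
contact_force: [-0.7, -1.5, 5.0]
gripper_width: 25.4
```

```bash
python3 - <<'E'
from mv import *
o=get_obs(); print(o["tcp_pos"],o["ee_rot"]*1000,o["gripper_width"],o["contact_force"],o["t"])
E
```

```text
[ 518.1 -211.7    6.3] [-3134.3    13.2  2975.2] 25.38462124907255 [-0.7 -1.5  5. ] 8.7
```

```bash
cat >> mv.py <<'E'
def pw(x,y,z): return H+hx*x+hy*y+Z*(z-125)
E
python3 - <<'E'
from mv import *
np.set_printoptions(precision=2,suppress=True)
p=pw(-118,-115,200); print(p, rel(p,np.pi+yaw))
E
```

```text
[396.78 131.68 200.  ] [ 17.4   31.71 -19.83   5.59]
```

>>> play_rows(
  motion=[0, 0, -3, 0, 0, 0, -7, 0, 0.5, 1, -11, 0, 2, 4, -15, 2, 4.5, 8, -18.5, 4, 7, 12, -19.8, 5.6, 9.5, 16.5, -19.8, 5.6, 12, 21, -19.8, 5.6, 14, 25.2, -19.8, 5.6, 16, 29, -19.8, 5.6],
)

```text
t: 9.7
tcp_pos: [405.1, 103.3, 199.4]
ee_rot: [-3.136, 0.013, 2.877]
contact_force: [1.0, 0.6, -2.0]
gripper_width: 25.2
```

```bash
cat > look.py <<'E'
from mv import *
import sys
np.set_printoptions(precision=2,suppress=True)
tag=sys.argv[1]; box=list(map(int,sys.argv[2:6])); cam=sys.argv[6]
f=grab_frame(cam); np.save(f"{cam}_{tag}.npy",f,allow_pickle=True)
x0,y0,x1,y1=box; a=f["frame"][y0:y1,x0:x1,::-1]; k=min(800/a.shape[1],600/a.shape[0])
cv2.imwrite(f"pics/{tag}.png",cv2.resize(a,None,fx=k,fy=k,interpolation=cv2.INTER_CUBIC)); print("scale",k)
o=get_obs(); print(o["t"],o["tcp_pos"],o["ee_rot"],o["contact_force"],o["gripper_width"])
E
python3 look.py a1 200 120 420 300 side; python3 -c "
from mv import *
print(rel(pw(-118,-115,150),np.pi+yaw))"
```

```text
scale 3.3333333333333335
9.75 [402.31 109.7  199.55] [-3.14  0.01  2.88] [-1.99  6.73 -2.76] 25.311851370776846
[1.1 2.  4.9 0.3]
```

View pics/a1.png

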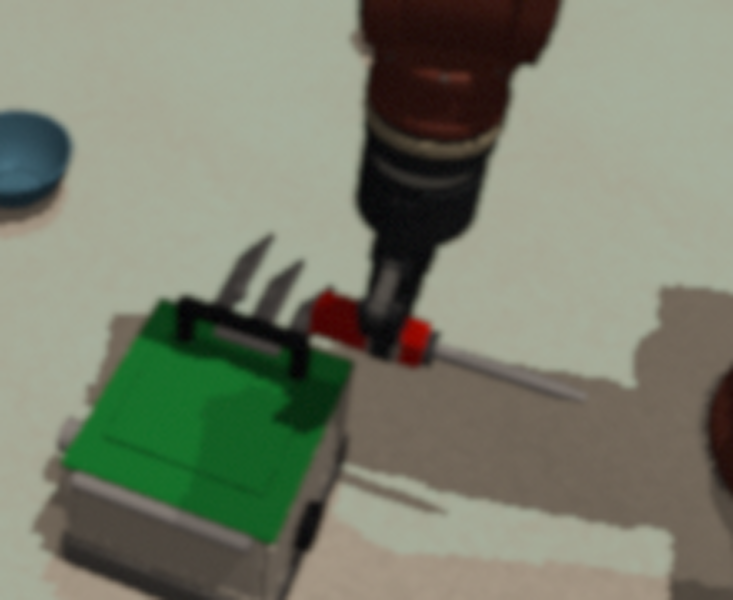

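>>> play_rows(
  motion=[0.5, 1, 1, 0.3, 1.1, 2, 2.5, 0.3, 1.1, 2, 4, 0.3, 1.1, 2, 5.2, 0.3, 1.1, 2, 5.7, 0.3, 1.1, 2, 6.0, 0.3, 1.1, 2, 6.3, 0.3, 1.1, 2, 6.6, 0.3, 1.1, 2, 6.9, 0.3, 1.1, 2, 7.2, 0.3],
  grip_force=25,
)

```text
t: 10.75
tcp_pos: [396.9, 131.2, 128.9]
ee_rot: [-3.139, 0.01, 2.877]
contact_force: [-14.5, 1.9, 13.4]
gripper_width: 25.4
```

```bash
python3 look.py a2 200 120 420 300 side
```

```text
scale 3.3333333333333335
10.8 [396.87 131.23 128.41] [-3.14  0.01  2.88] [-11.42   2.29  12.99] 25.127740565837914
```

View pics/a2.png

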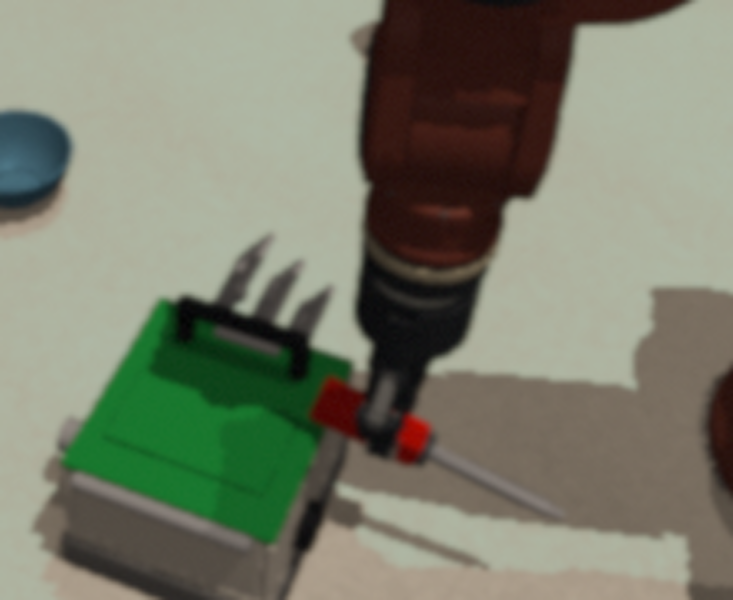

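>>> play_rows(
  motion=[0, 0, 0.2, 0, 0, 0, 0.4, 0, 0, 0, 0.6, 0, 0, 0, 0.8, 0, 0, 0, 1.0, 0, 0, 0, 1.2, 0, 0, 0, 1.4, 0, 0, 0, 1.5, 0, 0, 0, 1.5, 0, 0, 0, 1.5, 0],
)

```text
t: 11.8
tcp_pos: [396.9, 131.1, 114.8]
ee_rot: [-3.14, 0.009, 2.876]
contact_force: [-9.3, 3.0, 10.1]
gripper_width: 25.4
```

```bash
python3 look.py a3 200 120 420 300 side; cat > tilt.py <<'E'
from mv import *
# estimate pin axis from side depth: shaft pixels near the gripper in world cloud
def pinaxis(f,o,verbose=True):
    P=cloud(f); M=R.from_euler('xyz',o["ee_rot"]).as_matrix(); q=(P-np.array(o["tcp_pos"]))@M
    # nose along +tool x ; tool z down
    m=(q[...,0]>35)&(q[...,0]<160)&(abs(q[...,1])<22)&(q[...,2]<120)&(P[...,2]>12)&(f["range_z"]>0)
    Q=q[m]
    if len(Q)<10: print("few",len(Q)); return
    for i in range(6):
        c=Q.mean(0); e=np.linalg.svd(Q-c)[2][0]; e*=np.sign(e[0]); r=np.linalg.norm((Q-c)-np.outer((Q-c)@e,e),axis=1); Q=Q[r<max(2.2*np.median(r),6)]
    if verbose: print("n",len(Q),"c",c,"dir",e,"tilt %.3f side %.3f"%(np.arctan2(e[2],e[0]),np.arctan2(e[1],e[0])),"x rng",Q[:,0].min(),Q[:,0].max())
    return c,e
if __name__=="__main__":
    import sys
    np.set_printoptions(precision=2,suppress=True)
    f=np.load(sys.argv[1],allow_pickle=True).item(); pinaxis(f,get_obs())
E
python3 tilt.py side_a3.npy
```

```text
scale 3.3333333333333335
11.85 [396.89 131.12 114.78] [-3.14  0.01  2.88] [-8.97  3.02 10.71] 25.350864056327897
n 3238 c [ 121.99    7.86 -444.39] dir [ 0.19 -0.01 -0.98] tilt -1.380 side -0.047 x rng 35.02482436530521 159.93668364146197
```

View pics/a3.png

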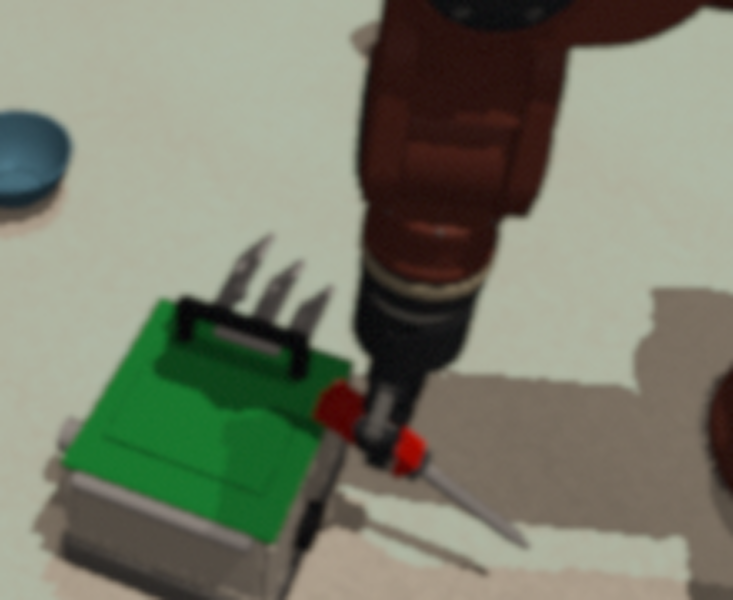

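Works. Fix the tilt measurement (exclude the arm above).

```bash
sed -i 's/(q\[...,2\]<120)/(q[...,2]<120)\&(q[...,2]>-25)/' tilt.py; python3 tilt.py side_a3.npy; python3 - <<'E'
from mv import *
np.set_printoptions(precision=2,suppress=True)
f=np.load("side_a3.npy",allow_pickle=True).item(); o=get_obs()
# pixel based: tip & collar pixel intersect with vertical plane through TCP along tool x
M=R.from_euler('xyz',o["ee_rot"]).as_matrix()
for n,(u,v) in {"tip":(527,547),"collar":(424,458)}.items():
    px=(200+u/3.333-.5,120+v/3.333-.5); og,d=ray(f,px); nrm=M[:,1]
    t=(nrm@(np.array(o["tcp_pos"])-og))/(nrm@d); print(n,M.T@(og+t*d-np.array(o["tcp_pos"])))
E
```

```text
n 184 c [74.3   1.31 25.47] dir [ 0.87 -0.    0.49] tilt 0.515 side -0.005 x rng 35.054089216293825 118.78753477622575
tip [116.24  -0.    52.54]
collar [30.77 -0.   -7.47]
```

```bash
python3 - <<'E'
from mv import *
np.set_printoptions(precision=1,suppress=True)
f=np.load("side_a3.npy",allow_pickle=True).item(); o=get_obs()
P=cloud(f); M=R.from_euler('xyz',o["ee_rot"]).as_matrix(); q=(P-np.array(o["tcp_pos"]))@M
m=(q[...,0]>20)&(q[...,0]<140)&(abs(q[...,1])<30)&(q[...,2]<100)&(q[...,2]>-25)
Q=q[m]
for a in range(20,140,10):
    s=Q[(Q[:,0]>=a)&(Q[:,0]<a+10)]
    if len(s): print(a,len(s),np.median(s,0),s.std(0))
E
```

```text
20 60 [ 24.9   5.7 -11.1] [2.9 8.1 6.1]
30 35 [34.3  3.2 -3.8] [2.8 5.  6.1]
40 23 [45.2  2.3  8.9] [2.8 2.9 3.4]
50 24 [55.3  2.1 13.7] [2.9 2.9 3.5]
60 23 [65.3  2.  19.7] [2.9 3.  2.9]
70 23 [75.3  2.1 24.2] [2.9 3.3 3.4]
80 23 [85.4  2.2 31.3] [2.9 2.9 3.3]
90 24 [95.6  2.1 36.7] [3.  3.1 3.5]
100 19 [104.9   2.5  40.8] [2.8 2.6 3.3]
110 12 [114.    0.8  48.6] [2.6 1.6 3.2]
```

>>> play_rows(
  motion=[0, 0, 0.2, 0, 0, 0, 0.4, 0, 0, 0, 0.6, 0, 0, 0, 0.7, 0, 0, 0, 0.7, 0, 0, 0, 0.7, 0, 0.3, 0, 0, 0, 0.6, 0, -1, 0, 1, 0, -3, 0, 1, 0, -5, 0],
)

```text
t: 12.85
tcp_pos: [386.4, 133.8, 165.9]
ee_rot: [-3.14, 0.009, 2.876]
contact_force: [0.5, 0.1, -1.5]
gripper_width: 25.3
```

```bash
sed -i 's/>35)/>42)/' tilt.py; python3 look.py a4 200 120 420 300 side;python3 tilt.py side_a4.npy; python3 look.py a4t 150 150 310 270 top; python3 tilt.py top_a4t.npy
```

```text
scale 3.3333333333333335
12.9 [388.04 133.79 169.39] [-3.14  0.01  2.88] [ 1.46 -0.71  1.98] 25.241181611321704
n 161 c [74.82  1.   38.58] dir [ 0.81 -0.    0.58] tilt 0.619 side -0.001 x rng 42.24407206008179 111.94486525087468
scale 5.0
12.95 [388.34 133.77 167.83] [-3.14  0.01  2.88] [ 0.76 -1.   -1.46] 25.282780473649257
few 2
```

View pics/a4.png

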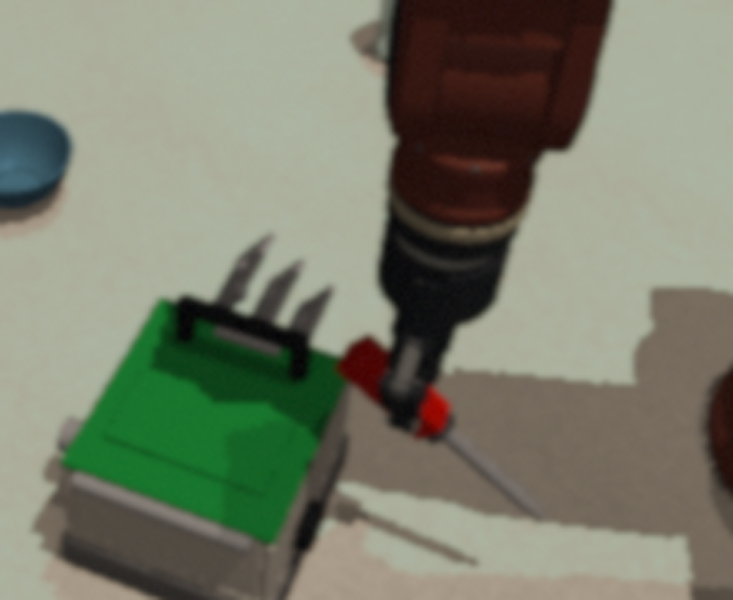

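```bash
python3 - <<'E'
from mv import *
np.set_printoptions(precision=2,suppress=True)
pre=L0+hx*28.7+Z*13.4+ax*120-hy*1; print(pre,rel(pre+Z*60,np.pi+yaw),rel(pre,np.pi+yaw))
E
```

```text
[634.61 -37.24 227.23] [-28.41 -10.04 -11.55  -0.1 ] [-28.33 -10.04  -5.55  -0.1 ]
```

>>> play_rows(
  motion=[0, 0, -4, 0, 0, 0, -8, 0, -2, -0.7, -11.5, 0, -6, -2, -11.5, 0, -10.5, -3.5, -11.5, 0, -15, -5.2, -11.5, 0, -19.5, -6.8, -11.5, 0, -24, -8.5, -11.5, 0, -28.4, -10, -11, 0, -28.4, -10, -9, 0],
  grip_force=50,
)

```text
t: 13.95
tcp_pos: [639.3, -41.4, 258.4]
ee_rot: [-3.14, 0.013, 2.872]
contact_force: [-0.6, 0.8, -3.3]
gripper_width: 25.1
```

```bash
cat > pre.py <<'E'
from mv import *
import sys
np.set_printoptions(precision=2,suppress=True)
s,dy,dz=map(float,sys.argv[1:4])
o=get_obs(); print(o["t"],o["tcp_pos"],o["ee_rot"],o["contact_force"])
e2=np.cross(ax,hy)
p=L0+hx*28.7+Z*13.4+ax*s+hy*dy+e2*dz; print(p,rel(p,np.pi+yaw,o), "per cm along -ax tool:", R.from_euler('xyz',o["ee_rot"]).as_matrix().T@(-ax))
E
python3 pre.py 115 -1 0; python3 look.py b1 180 120 380 270 side
```

```text
13.95 [639.33 -41.38 258.37] [-3.14  0.01  2.87] [-0.58  0.82 -3.3 ]
[630.66 -36.17 224.36] [ 1.02  0.28  3.39 -0.31] per cm along -ax tool: [ 0.83 -0.    0.56]
scale 4.0
14.0 [635.92 -39.07 254.44] [-3.14  0.01  2.87] [-0.27 -0.   -6.64] 24.86708985436036
```

View pics/b1.png

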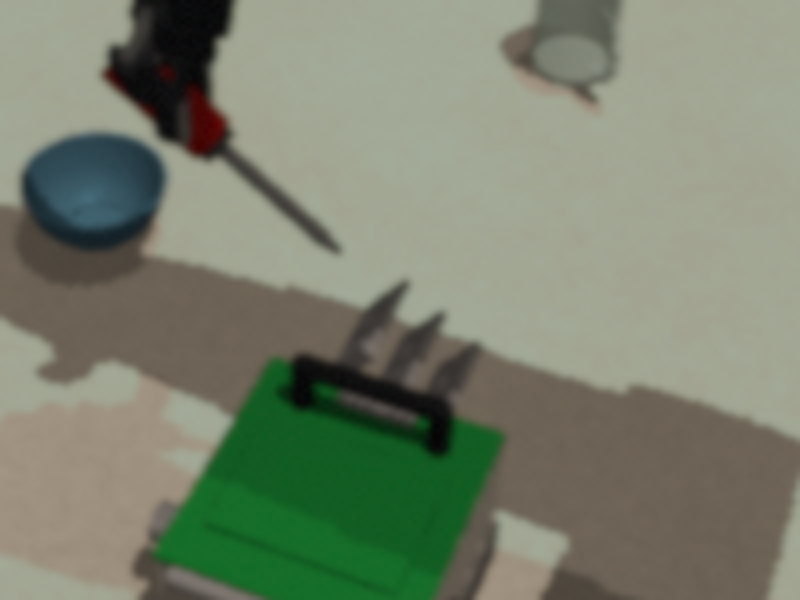

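```bash
python3 pre.py 110 -1 0
```

```text
14.0 [635.92 -39.07 254.44] [-3.14  0.01  2.87] [-0.27 -0.   -6.64]
[626.7  -35.1  221.49] [ 1.02  0.14  3.29 -0.24] per cm along -ax tool: [ 0.82 -0.    0.57]
```

>>> play_rows(
  motion=[0.2, 0, 0.8, -0.2, 0.5, 0.1, 1.8, -0.2, 0.8, 0.1, 2.8, -0.2, 1, 0.1, 3.3, -0.2, 1, 0.1, 3.3, -0.2, 1, 0.1, 3.3, -0.2, 1, 0.1, 3.3, -0.2, 1, 0.1, 3.3, -0.2, 1, 0.1, 3.3, -0.2, 1, 0.1, 3.3, -0.2],
)

```text
t: 15.0
tcp_pos: [626.8, -35.6, 221.5]
ee_rot: [-3.141, 0.007, 2.877]
contact_force: [0.6, 0.1, -2.1]
gripper_width: 25.3
```

```bash
python3 pre.py 110 -1 0; python3 look.py b2 230 160 310 220 side;  python3 tilt.py side_b2.npy; python3 look.py b2t 215 175 295 235 top; python3 tilt.py top_b2t.npy
python3 - <<'E'
from h import *
for c in ("side","top"):
    for q in ("pin_tip","cover_hole","lugs"):
        for d in place_of(c,q)[:1]: print(c,q,d["p"],np.array(d["centre"]))
E
```

```text
15.0 [626.85 -35.56 221.48] [-3.14  0.01  2.88] [ 0.63  0.13 -2.09]
[626.7  -35.1  221.49] [ 0.03  0.04 -0.   -0.04] per cm along -ax tool: [ 0.82 -0.    0.57]
scale 10.0
15.05 [626.81 -35.56 221.43] [-3.14  0.01  2.88] [ 0.34 -0.5  -2.15] 25.382860680183107
n 136 c [74.73  1.66 36.68] dir [ 0.81 -0.    0.58] tilt 0.621 side -0.003 x rng 42.3697423300641 109.84929006403597
scale 10.0
15.1 [626.8  -35.54 221.39] [-3.14  0.01  2.88] [ 0.21 -0.1  -1.74] 25.1510121272274
few 0
side pin_tip 0.7 [273.3 197.9]
side cover_hole 0.31 [184.6 363.2]
side lugs 0.5 [272.3 196.2]
top cover_hole 0.47 [218.9 211.6]
```

View pics/b2.png

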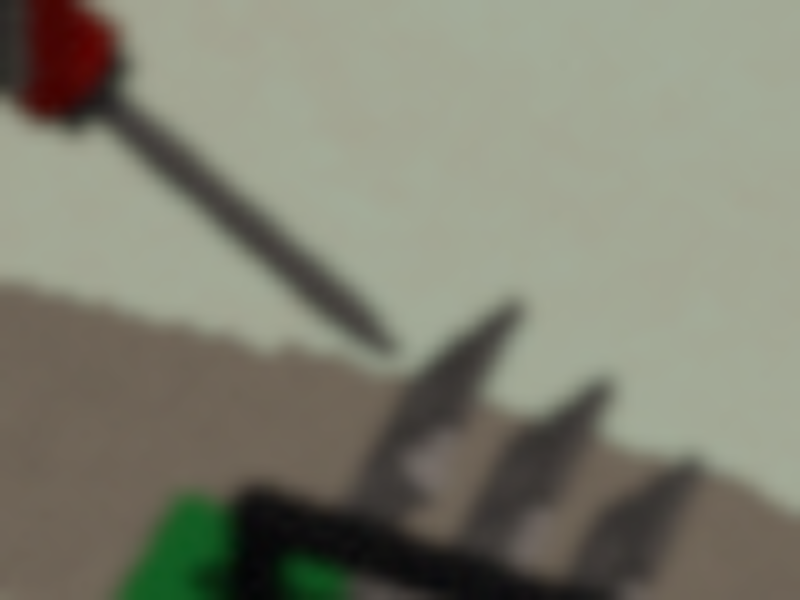

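View pics/b2t.png

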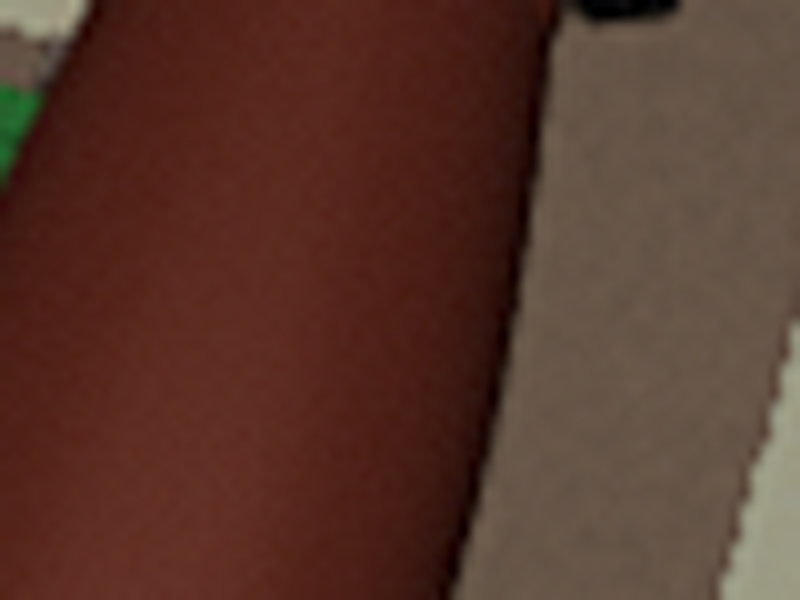

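```bash
python3 - <<'E'
from mv import *
np.set_printoptions(precision=2,suppress=True)
f=np.load("side_b2.npy",allow_pickle=True).item()
for t,ob in ((0,(271.9,198.7)),(-32,(281.4,207.6)),(-64,(290.2,214.8))):
    p=proj(f,L0+ax*t); print(t,p,np.array(ob)-p)
o=get_obs(); M=R.from_euler('xyz',o["ee_rot"]).as_matrix(); T=np.array(o["tcp_pos"])
tip=T+M@np.array([110.5,0,70.7]); print("tip pred",tip,proj(f,tip))
p0=proj(f,L0); J=np.array([proj(f,L0+e)-p0 for e in (hx,hy,Z,ax,np.cross(ax,hy))]); print("px per mm hx,hy,Z,ax,e2\n",J)
# pin line from pixels
hsv=f["frame"].astype(int)
og,d=ray(f,(268.5,194.0)); n=M[:,1]; t=(n@(T-og))/(n@d); print("tip in tool at y=0:",M.T@(og+t*d-T))
og,d=ray(f,(241,170.0)); t=(n@(T-og))/(n@d); print("collar-ish in tool at y=0:",M.T@(og+t*d-T))
print(np.cross(ax,hy))
E
```

```text
0 [272.36 199.54] [-0.46 -0.84]
-32 [281.46 207.36] [-0.06  0.24]
-64 [290.46 215.08] [-0.26 -0.28]
tip pred [520.5   -6.76 149.93] [269.43 196.86]
px per mm hx,hy,Z,ax,e2
 [[-0.36 -0.11]
 [-0.14  0.26]
 [ 0.01 -0.27]
 [-0.29 -0.25]
 [ 0.22 -0.15]]
tip in tool at y=0: [107.54  -0.    61.31]
collar-ish in tool at y=0: [30.52  0.    6.93]
[-0.55  0.15  0.82]
```

```bash
sed -i 's/hx\*28.7+Z\*13.4/hx*26.2+Z*5.0/' pre.py; for s in 112 104 92; do python3 pre.py $s -0.5 0|tail -1; done
```

```text
[626.   -34.39 214.24] [ 0.1   0.09  0.71 -0.04] per cm along -ax tool: [ 0.82 -0.    0.57]
[619.68 -32.68 209.65] [ 0.76  0.09  1.16 -0.04] per cm along -ax tool: [ 0.82 -0.    0.57]
[610.19 -30.12 202.77] [ 1.75  0.09  1.85 -0.04] per cm along -ax tool: [ 0.82 -0.    0.57]
```

>>> play_rows(
  motion=[0.1, 0.1, 0.4, 0, 0.1, 0.1, 0.7, 0, 0.3, 0.1, 0.84, 0, 0.5, 0.1, 1.0, 0, 0.75, 0.1, 1.15, 0, 1.0, 0.1, 1.33, 0, 1.25, 0.1, 1.5, 0, 1.5, 0.1, 1.68, 0, 1.5, 0.1, 1.68, 0, 1.5, 0.1, 1.68, 0],
)

```text
t: 16.4
tcp_pos: [612.6, -30.7, 204.5]
ee_rot: [-3.141, 0.007, 2.877]
contact_force: [0.7, -0.4, -1.6]
gripper_width: 25.1
```

```bash
python3 pre.py 92 -0.5 0; python3 look.py b3 230 160 310 220 side;  python3 tilt.py side_b3.npy
```

```text
16.4 [612.6  -30.67 204.51] [-3.14  0.01  2.88] [ 0.68 -0.41 -1.58]
[610.19 -30.12 202.77] [ 0.25 -0.01  0.17 -0.04] per cm along -ax tool: [ 0.82 -0.    0.57]
scale 10.0
16.45 [612.69 -30.72 204.55] [-3.14  0.01  2.88] [ 0.32  0.79 -2.14] 24.97255621411305
n 348 c [107.27   0.17  55.95] dir [ 0.82 -0.05  0.57] tilt 0.602 side -0.063 x rng 42.14041173846597 159.40463763940437
```

View pics/b3.png

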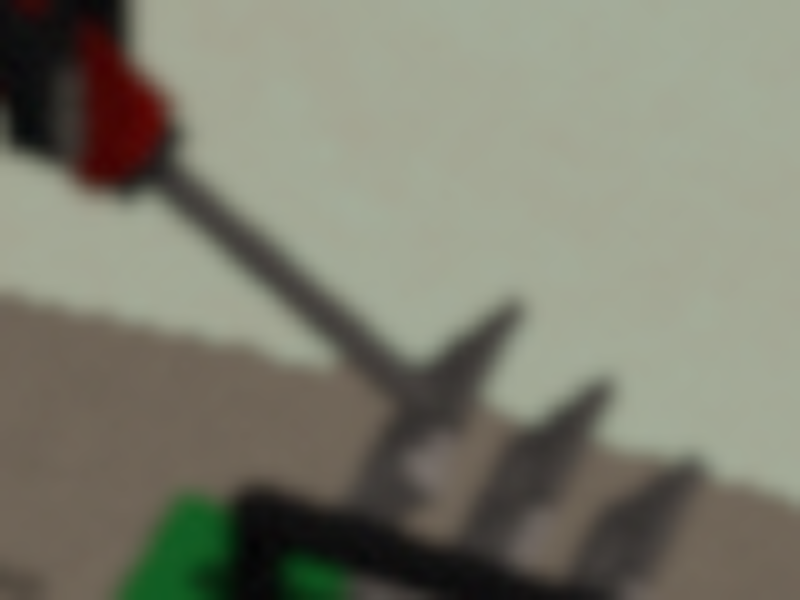

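>>> play_rows(
  motion=[0.25, 0, 0.17, 0, 0.5, 0, 0.34, 0, 0.75, 0, 0.52, 0, 1.0, 0, 0.69, 0, 1.25, 0, 0.86, 0, 1.5, 0, 1.04, 0, 1.75, 0, 1.21, 0, 1.95, 0, 1.35, 0, 1.95, 0, 1.35, 0, 1.95, 0, 1.35, 0],
)

```text
t: 17.45
tcp_pos: [594.0, -25.7, 191.0]
ee_rot: [-3.141, 0.007, 2.877]
contact_force: [-0.1, 0.0, -2.0]
gripper_width: 25.4
```

```bash
python3 pre.py 71 -0.5 0; python3 look.py b4 230 160 310 220 side
```

```text
17.45 [593.99 -25.67 191.  ] [-3.14  0.01  2.88] [-0.12  0.02 -2.02]
[593.58 -25.63 190.72] [ 0.04 -0.01  0.03 -0.05] per cm along -ax tool: [ 0.82 -0.    0.57]
scale 10.0
17.5 [594.05 -25.67 191.03] [-3.14  0.01  2.88] [-0.1   0.09 -2.53] 25.258702620555567
```

View pics/b4.png

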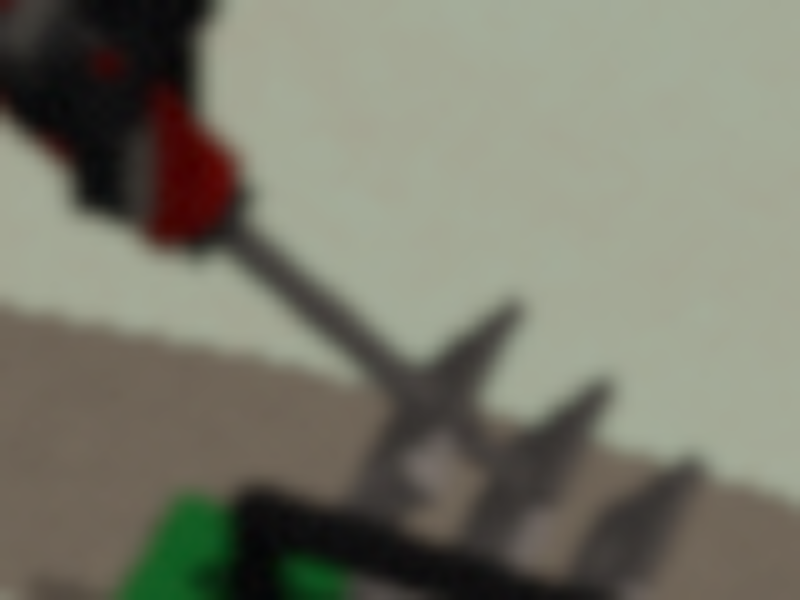

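>>> play_rows(
  motion=[0.25, 0, 0.17, 0, 0.5, 0, 0.35, 0, 0.75, 0, 0.52, 0, 1.0, 0, 0.7, 0, 1.25, 0, 0.87, 0, 1.5, 0, 1.05, 0, 1.75, 0, 1.22, 0, 2.0, 0, 1.4, 0, 2.15, 0, 1.5, 0, 2.15, 0, 1.5, 0],
)

```text
t: 18.5
tcp_pos: [573.2, -20.0, 175.8]
ee_rot: [-3.141, 0.007, 2.877]
contact_force: [0.7, -0.6, -2.4]
gripper_width: 25.4
```

```bash
python3 pre.py 45 -0.5 0; python3 look.py b5 230 160 310 220 side
```

```text
18.5 [573.17 -19.99 175.77] [-3.14  0.01  2.88] [ 0.75 -0.56 -2.41]
[573.02 -20.07 175.81] [ 0.01 -0.01 -0.   -0.04] per cm along -ax tool: [ 0.82 -0.    0.57]
scale 10.0
18.55 [573.31 -20.07 175.86] [-3.14  0.01  2.88] [-0.42 -0.46 -1.57] 25.15278054387931
```

View pics/b5.png

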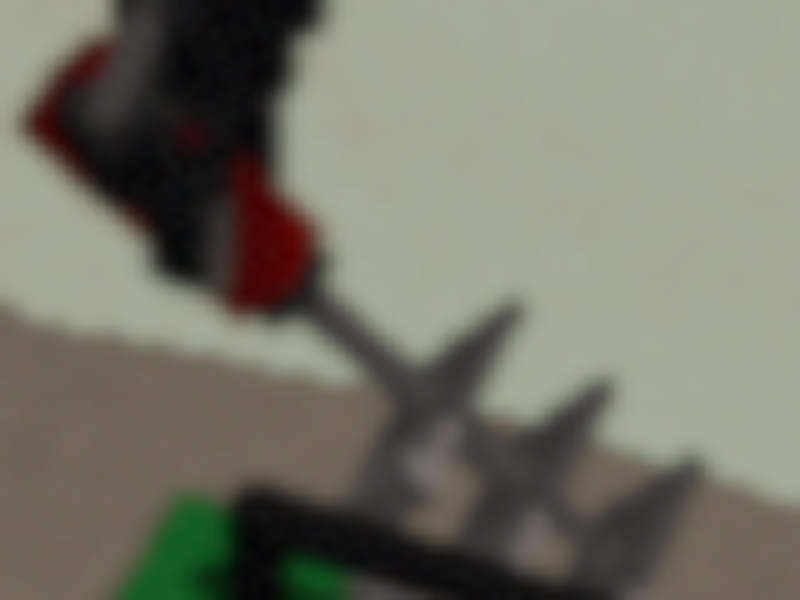

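>>> play_rows(
  motion=[0.25, 0, 0.17, 0, 0.5, 0, 0.35, 0, 0.75, 0, 0.52, 0, 1.0, 0, 0.7, 0, 1.25, 0, 0.87, 0, 1.5, 0, 1.05, 0, 1.75, 0, 1.22, 0, 2.0, 0, 1.4, 0, 2.2, 0, 1.54, 0, 2.2, 0, 1.54, 0],
)

```text
t: 19.55
tcp_pos: [551.9, -14.2, 160.1]
ee_rot: [-3.141, 0.007, 2.877]
contact_force: [0.5, -0.5, -1.9]
gripper_width: 25.2
```

```bash
python3 pre.py 18 -0.5 0; python3 look.py b6 230 160 310 220 side
```

```text
19.55 [551.89 -14.25 160.11] [-3.14  0.01  2.88] [ 0.55 -0.52 -1.93]
[551.67 -14.3  160.32] [ 0.02 -0.01 -0.02 -0.04] per cm along -ax tool: [ 0.82 -0.    0.57]
scale 10.0
19.6 [552.07 -14.29 160.24] [-3.14  0.01  2.88] [ 0.91  0.27 -1.89] 25.092943564550797
```

View pics/b6.png

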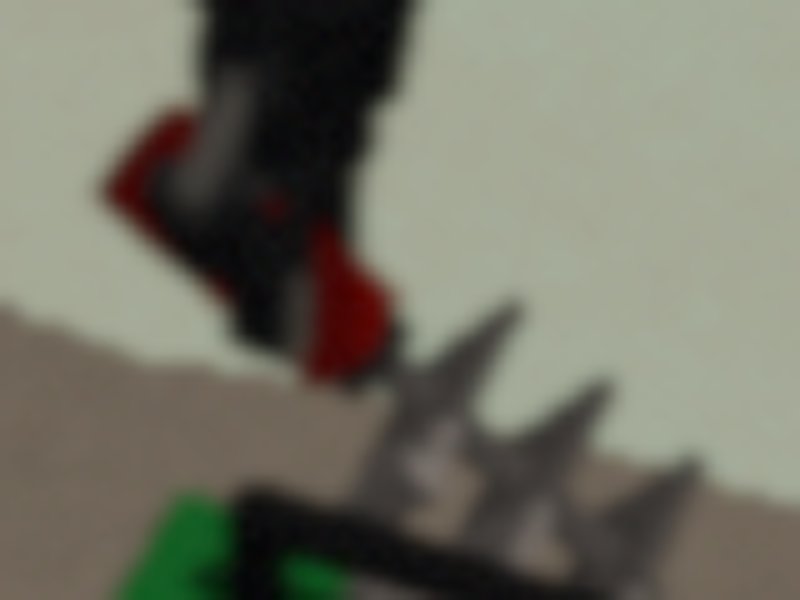

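>>> play_rows(
  motion=[0.2, 0, 0.14, 0, 0.4, 0, 0.28, 0, 0.6, 0, 0.42, 0, 0.8, 0, 0.56, 0, 1.0, 0, 0.7, 0, 1.15, 0, 0.8, 0, 1.3, 0, 0.91, 0, 1.4, 0, 0.98, 0, 1.5, 0, 1.05, 0, 1.5, 0, 1.05, 0],
)

```text
t: 20.6
tcp_pos: [540.2, -11.1, 151.7]
ee_rot: [-3.141, 0.013, 2.877]
contact_force: [7.6, -2.1, 4.3]
gripper_width: 25.7
```

```bash
python3 pre.py 0 -0.5 0; python3 look.py b7 230 160 310 220 side
```

```text
20.6 [540.23 -11.12 151.68] [-3.14  0.01  2.88] [ 7.63 -2.06  4.33]
[537.44 -10.45 150.  ] [ 0.29 -0.01  0.16 -0.06] per cm along -ax tool: [ 0.83 -0.    0.56]
scale 10.0
20.65 [540.23 -11.12 151.69] [-3.14  0.01  2.88] [ 8.65 -2.46  3.97] 25.468364158137717
```

View pics/b7.png

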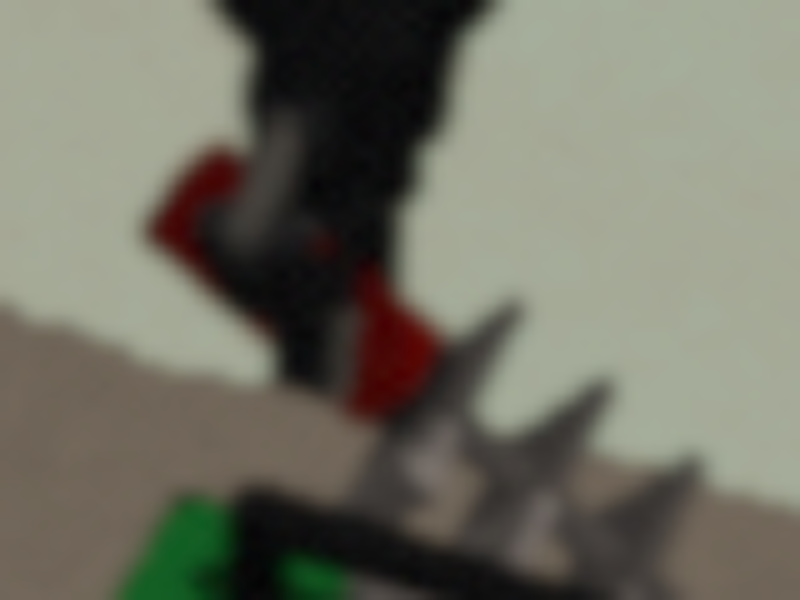

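>>> play_rows(
  motion=[0.2, 0, 0.14, 0, 0.3, 0, 0.21, 0, 0.4, 0, 0.28, 0, 0.5, 0, 0.35, 0, 0.6, 0, 0.42, 0, 0.7, 0, 0.49, 0, 0.7, 0, 0.49, 0, 0.7, 0, 0.49, 0, 0.7, 0, 0.49, 0, 0.7, 0, 0.49, 0],
)

```text
t: 21.65
tcp_pos: [540.1, -11.2, 151.8]
ee_rot: [3.141, 0.03, 2.876]
contact_force: [22.5, -3.3, 11.0]
gripper_width: 25.6
```

```bash
python3 pre.py 0 -0.5 0; python3 look.py b8 230 160 310 220 side
```

```text
21.65 [540.15 -11.18 151.76] [3.14 0.03 2.88] [22.5  -3.34 10.96]
[537.44 -10.45 150.  ] [ 0.29 -0.    0.17 -0.09] per cm along -ax tool: [ 0.84 -0.    0.55]
scale 10.0
21.7 [540.14 -11.16 151.77] [3.14 0.03 2.88] [22.1  -3.75 11.43] 25.44830260054778
```

View pics/b8.png

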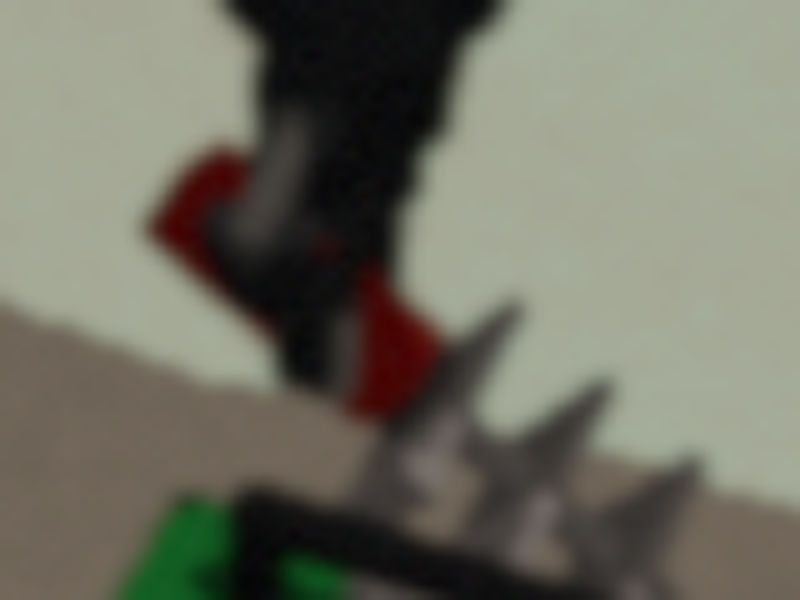

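>>> play_rows(
  motion=[0, 0, 0, 0, 0, 0, 0, 0, 0, 0, 0, 0, 0, 0, 0, 0, 0, 0, 0, 0, 0, 0, 0, 0, 0, 0, 0, 0, 0, 0, 0, 0, 0, 0, 0, 0, 0, 0, 0, 0],
  hand=90,
)

```text
t: 22.7
tcp_pos: [540.1, -11.2, 151.8]
ee_rot: [3.141, 0.03, 2.876]
contact_force: [-0.7, -0.7, -0.2]
gripper_width: 55.4
```

```bash
python3 pre.py 0 -0.5 0; python3 look.py b9 230 160 310 220 side
```

```text
22.7 [540.15 -11.16 151.78] [3.14 0.03 2.88] [-0.68 -0.7  -0.24]
[537.44 -10.45 150.  ] [ 0.29 -0.    0.17 -0.09] per cm along -ax tool: [ 0.84 -0.    0.55]
scale 10.0
22.75 [540.16 -11.19 151.8 ] [3.14 0.03 2.88] [-0.41  0.49 -0.32] 55.022888398099255
```

View pics/b9.png

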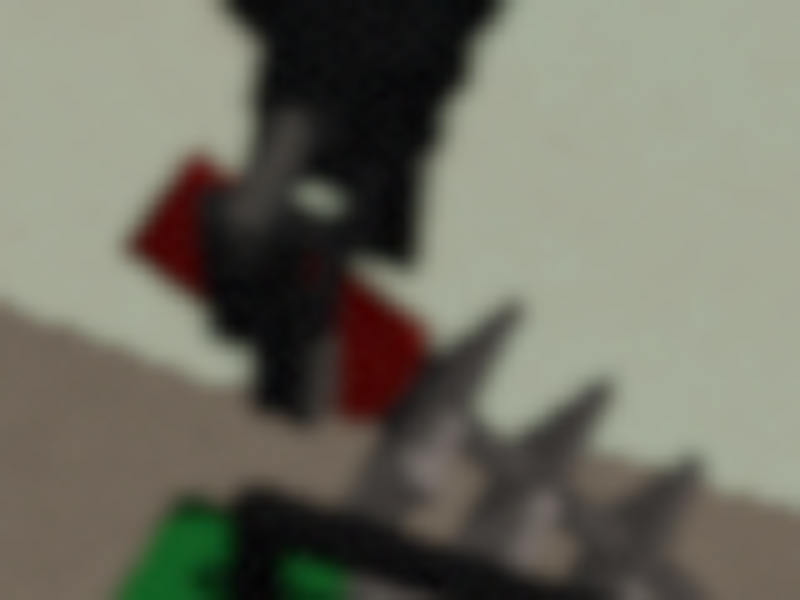

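>>> play_rows(
  motion=[0, 0, -1, 0, 0, 0, -3, 0, 0, 0, -6, 0, 0, 0, -10, 0, -3, 0, -13, 0, -7, 0, -14, 0, -11, 0, -14, 0, -14, -4, -14, 0, -14, -8, -14, 0, -14, -12, -14, 0],
)

```text
t: 23.75
tcp_pos: [639.8, -164.0, 295.4]
ee_rot: [3.141, 0.029, 2.877]
contact_force: [-0.2, 0.3, -0.5]
gripper_width: 55.0
```

```bash
python3 pre.py 0 -0.5 0; python3 look.py c1 230 160 310 220 side; python3 look.py c1t 215 175 295 235 top
```

```text
23.75 [ 639.81 -164.04  295.42] [3.14 0.03 2.88] [-0.17  0.31 -0.51]
[537.44 -10.45 150.  ] [14.31 12.14 14.14 -0.05] per cm along -ax tool: [ 0.84 -0.    0.55]
scale 10.0
23.8 [ 638.12 -169.8   295.62] [-3.14  0.03  2.87] [-1.49 -3.88  0.2 ] 55.38343579261778
scale 10.0
23.85 [ 638.66 -167.13  295.9 ] [-3.14  0.03  2.87] [-0.28  0.1  -0.23] 55.10861922538831
```

View pics/c1.png

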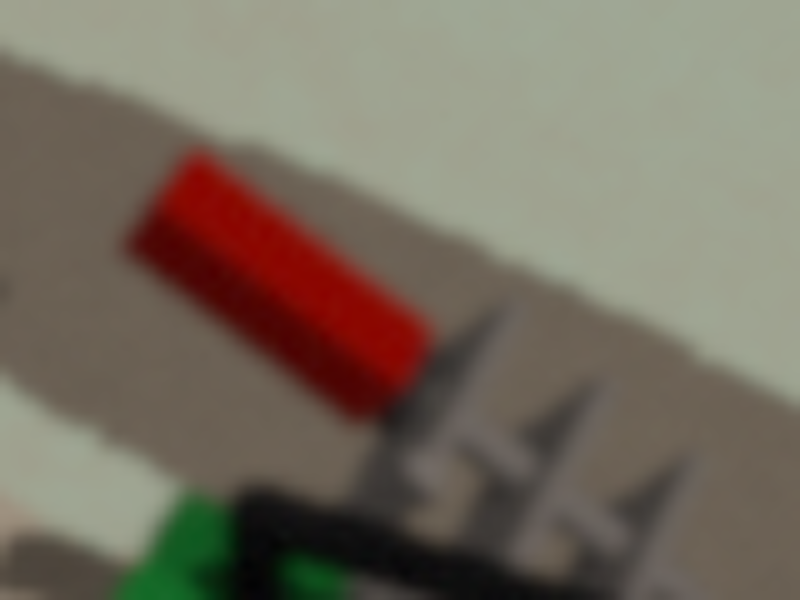

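View pics/c1t.png

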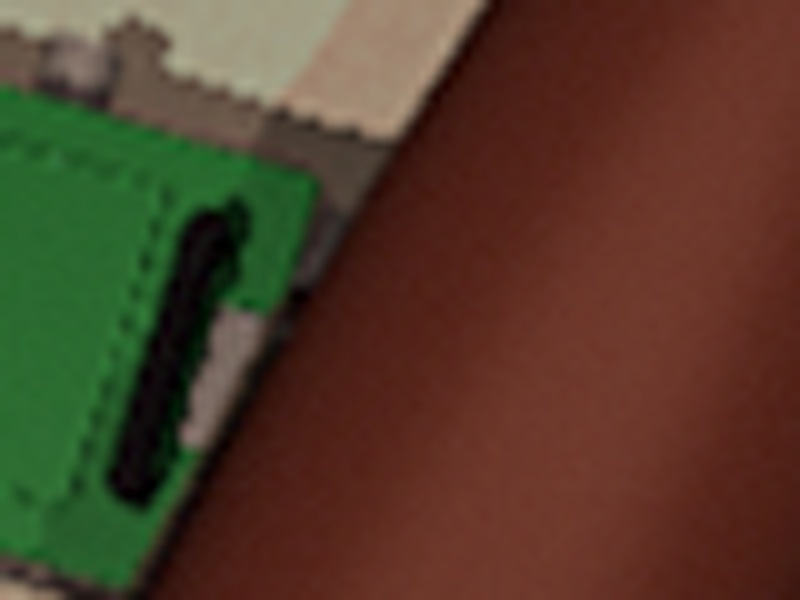

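```bash
python3 - <<'E'
from pin import *
from mv import *
from cov import plane
np.set_printoptions(precision=3,suppress=True)
f=np.load("side_c1.npy",allow_pickle=True).item()
hsv=cv2.cvtColor(f["frame"],cv2.COLOR_RGB2HSV); P=cloud(f); h=hsv[...,0].astype(int)
m=((h<8)|(h>172))&(hsv[...,1]>170)&(hsv[...,2]>50); m[:, :235]=0; m[:160]=0; m[205:]=0;m[:,280:]=0
Q=P[m]; e2=np.cross(ax,hy)
B=np.array([ax,hy,e2]); q=(Q-L0)@B.T
# remove flying
q=q[(abs(q[:,1])<30)&(abs(q[:,2])<30)]
print(len(q),q.min(0),q.max(0),np.percentile(q[:,0],[1,99]))
c=np.median(q,0); d=np.linalg.svd(q-q.mean(0),full_matrices=False)[2][0]; d*=np.sign(d[0]); print("mean",q.mean(0),"dir",d)
# faces: top (bright) and side (dark)
v=hsv[...,2][m][ (abs(((Q-L0)@B.T)[:,1])<30)&(abs(((Q-L0)@B.T)[:,2])<30)]
for nm,k in (("bright",v>120),("dark",v<=120)):
    s=q[k]; 
    if len(s)>20:
        A=np.c_[s[:,0],np.ones(len(s))]; print(nm,len(s),"hy slope/off",np.linalg.lstsq(A,s[:,1],rcond=None)[0],"e2",np.linalg.lstsq(A,s[:,2],rcond=None)[0])
c0,n,A,s,N=plane(f,2); print("cover",np.arccos(n[2]),s)
for cam in ("side",):
  for qn in ("mug","tub","bowl"):
    print(qn,[ (round(x["p"],2),np.array(x["centre"])) for x in place_of(cam,qn)[:1]])
E
```

```text
352 [  8.995 -13.77  -19.27 ] [87.658 13.686 10.987] [ 9.942 86.367]
mean [48.612  4.258  0.753] dir [ 0.996  0.003 -0.092]
bright 185 hy slope/off [ 0.002 -0.796] e2 [-0.086  9.554]
dark 167 hy slope/off [0.018 8.905] e2 [-0.107  0.807]
cover 0.0052909897250214034 2.2412233318921446
mug [(0.89, array([325.6, 136.6]))]
tub [(0.75, array([187.3, 363.1]))]
bowl [(0.93, array([204.4, 176.2]))]
```

```bash
python3 - <<'E'
from mv import *
np.set_printoptions(precision=2,suppress=True)
o=get_obs(); p=L0+hx*116-hy*0.5; p[2]=180; print(o["tcp_pos"],p,rel(p,np.pi+yaw,o))
E
```

```text
[ 639.73 -162.31  296.54] [624.12 -33.88 180.  ] [ 5.23 11.98 11.5  -0.1 ]
```

>>> play_rows(
  motion=[0.5, 3, 0, 0, 2, 6, 0, 0, 3.5, 9.5, 0, 0, 5.0, 12, 0, 0, 5.1, 12, 2, 0, 5.2, 12, 5, 0, 5.2, 12, 8, 0, 5.2, 12, 10.5, 0, 5.2, 12, 11.5, 0, 5.2, 12, 11.5, 0],
  hand=255,
)

```text
t: 25.0
tcp_pos: [623.8, -32.5, 179.1]
ee_rot: [3.141, 0.028, 2.877]
contact_force: [-0.0, 0.2, 0.4]
gripper_width: 0.1
```

```bash
python3 look.py d1 220 150 310 217 side; python3 - <<'E'
from mv import *
np.set_printoptions(precision=2,suppress=True)
o=get_obs(); p=L0+hx*94-hy*0.5; p[2]=180; print(rel(p,np.pi+yaw,o))
E
```

```text
scale 8.88888888888889
25.05 [624.44 -32.93 180.65] [3.14 0.03 2.88] [-0.86  0.88  0.75] 0.057024483025669814
[ 2.21 -0.1  -0.   -0.05]
```

View pics/d1.png

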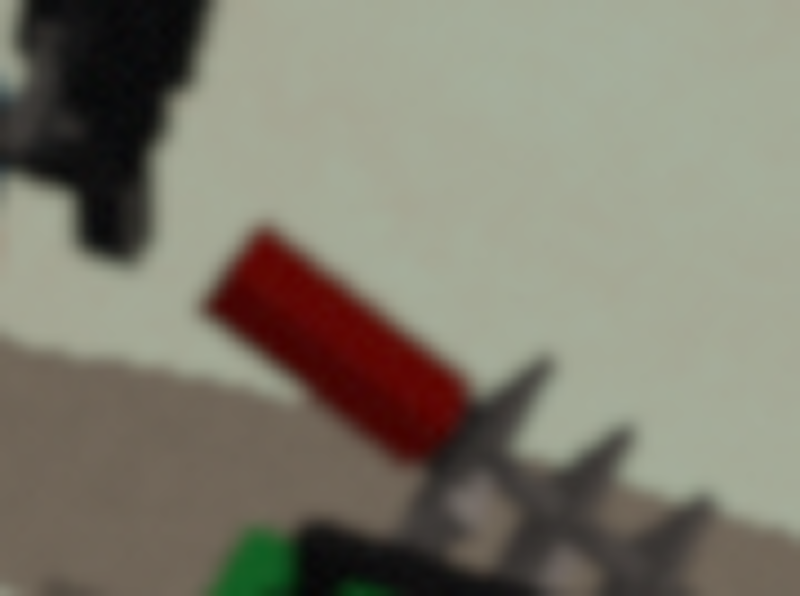

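>>> play_rows(
  motion=[0.5, -0.1, 0, 0, 1.0, -0.1, 0, 0, 1.4, -0.1, 0, 0, 1.7, -0.1, 0, 0, 2.0, -0.1, 0, 0, 2.3, -0.1, 0, 0, 2.5, -0.1, 0, 0, 2.6, -0.1, 0, 0, 2.7, -0.1, 0, 0, 2.7, -0.1, 0, 0],
)

```text
t: 26.05
tcp_pos: [600.1, -27.5, 181.7]
ee_rot: [3.141, 0.036, 2.877]
contact_force: [6.1, -1.7, 4.5]
gripper_width: 0.0
```

```bash
python3 look.py d2 220 150 310 217 side; python3 - <<'E'
from mv import *
o=get_obs(); print((np.array(o["tcp_pos"])-L0)@hx)
E
```

```text
scale 8.88888888888889
26.1 [600.15 -27.53 181.63] [3.14 0.04 2.88] [ 6.69 -1.65  4.73] 0.2578893349653514
91.19876518293091
```

View pics/d2.png

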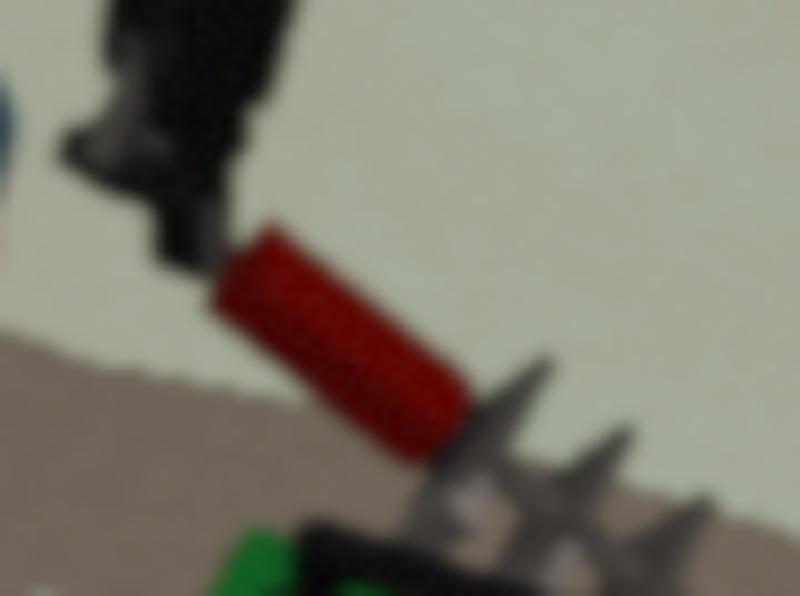

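>>> play_rows(
  motion=[0.2, 0, 0, 0, 0.4, 0, 0, 0, 0.5, 0, 0, 0, 0.5, 0, 0, 0, 0.5, 0, 0, 0, 0.5, 0, 0, 0, 0.3, 0, 0, 0, -0.5, 0, 0, 0, -2, 0, 0, 0, -4, 0, 0, 0],
)

```text
t: 27.1
tcp_pos: [638.6, -37.8, 182.6]
ee_rot: [3.141, 0.034, 2.877]
contact_force: [0.0, -0.1, 0.5]
gripper_width: 0.2
```

>>> play_rows(
  motion=[-1, 0, 0, 0, -2, 0, -2, 0, -2, -2, -6, 0, -2, -6, -10, 0, -2, -10, -12, 0, -2, -14, -12, 0, -2, -18, -12, 0, -2, -20, -12, 0, -2, -20, -12, 0, -2, -20, -12, 0],
)

```text
t: 28.1
tcp_pos: [601.3, -235.1, 302.4]
ee_rot: [3.14, 0.033, 2.876]
contact_force: [0.0, -0.7, -0.5]
gripper_width: 0.1
```

```bash
python3 look.py e1 220 150 310 217 side; python3 - <<'E'
from mv import *
from cov import plane
np.set_printoptions(precision=3,suppress=True)
f=np.load("side_e1.npy",allow_pickle=True).item()
hsv=cv2.cvtColor(f["frame"],cv2.COLOR_RGB2HSV); P=cloud(f); h=hsv[...,0].astype(int)
m=((h<8)|(h>172))&(hsv[...,1]>170)&(hsv[...,2]>40); m[:, :235]=0; m[:160]=0; m[205:]=0;m[:,280:]=0
e2=np.cross(ax,hy); q=(P[m]-L0)@np.array([ax,hy,e2]).T
q=q[(abs(q[:,1])<30)&(abs(q[:,2])<30)&(q[:,0]<95)]
d=np.linalg.svd(q-q.mean(0),full_matrices=False)[2][0]; print(len(q),q.min(0),q.max(0),np.percentile(q[:,0],[1,99]),q.mean(0),d)
print("cover",np.arccos(plane(f,2)[1][2]))
for c in ("side","top"):
  if c=="top": grab_frame(c)
  for n in ("mug","tub","bowl"): print(c,n,[(round(x["p"],2),np.array(x["centre"])) for x in boxes_of(c,n)[:1]])
  f0=np.load(c+".npy",allow_pickle=True).item(); f1=f if c=="side" else grab_frame(c)
  dd=np.abs(f0["frame"].astype(int)-f1["frame"]).sum(2)
  B={"side":{"mug":(310,105,338,145),"bowl":(182,152,224,186),"tub":(158,318,206,378)},"top":{"mug":(368,234,404,266),"bowl":(292,132,330,168),"tub":(138,156,172,188)}}[c]
  for n,(a,b,x,y) in B.items(): print(c,n,"absdiff med",np.median(dd[b:y,a:x]),"p95",np.percentile(dd[b:y,a:x],95))
o=get_obs(); print(o["t"],o["tcp_pos"],o["contact_force"])
E
```

```text
scale 8.88888888888889
28.15 [ 601.6  -234.4   302.58] [3.14 0.03 2.88] [-0.44  0.07  0.3 ] 0.3323538091375205
353 [  7.939 -13.218 -17.777] [88.015 13.774 11.682] [ 9.715 87.088] [48.89   4.133  0.598] [-0.995  0.004  0.102]
cover 0.004936281240748875
side mug [(0.98, array([325.3, 125.1]))]
side tub [(0.91, array([182.5, 348.1]))]
side bowl [(0.71, array([203.8, 167.2]))]
side mug absdiff med 21.0 p95 25.0
side bowl absdiff med 15.0 p95 147.64999999999986
side tub absdiff med 14.0 p95 24.0
top mug [(0.66, array([385.2, 251.8]))]
top tub [(0.66, array([152.1, 174.2]))]
top bowl [(0.72, array([307.5, 144.4]))]
top mug absdiff med 57.0 p95 71.0
top bowl absdiff med 65.0 p95 258.0
top tub absdiff med 42.0 p95 70.0
28.55 [ 601.688 -234.618  303.175] [-0.342  0.174 -1.186]
```

View pics/e1.png

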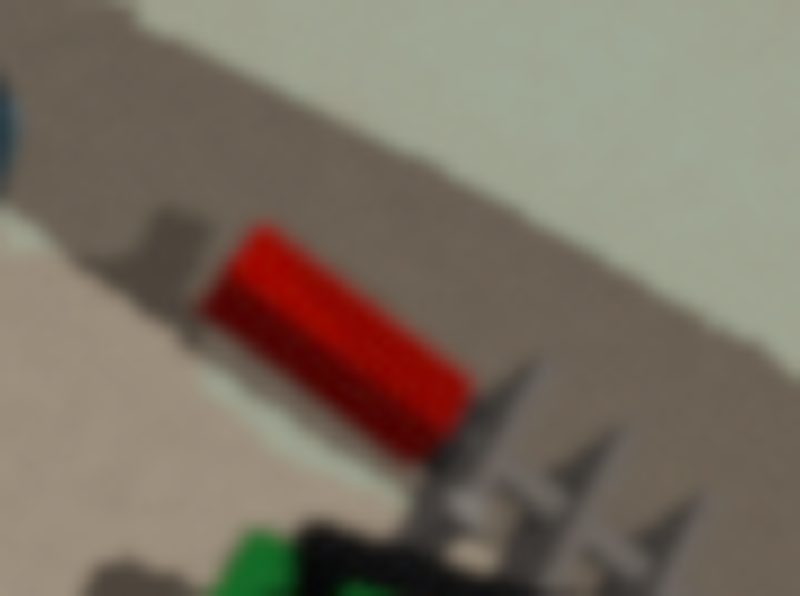

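```bash
python3 -c "
from plant import *
print(close_job()); o=get_obs(); print(o['t'],o['contact_force'])"
```

```text
the job is handed in; nothing more can be done
None
the job is handed in; nothing more can be done
```

I closed the cover slowly with the shut fingers on its handle bar, then put the pin through all three lugs and let go. I handed the job in at about 28.6 s; no verdict was reported.

- **Tilting the pin:** the tool can only point down, so I set the pin's roughly 35° slope in the grip by pressing the end of its handle on the edge of the shut cover.
- **Seating:** the shaft slid through with almost no force, then stopped solid under 25 N. After letting go I pushed the end of the handle once more (about 8 N at the one reading). It rested in the same place afterwards.

My last checks:

| Check | Reading | Limit |
|---|---|---|
| Cover angle | about 0.005 rad | 0.04 rad |
| Pin shoulder from the outer lug's face | about 1–3 mm, allowing for camera error | 6 mm |
| Pin sag against the hole axis | 0.09–0.10 rad by depth; the hole clearance should allow about 0.086 | 0.12 rad |
| Pin height off the hole axis | about 3 mm low, at most | 6 mm |

- **Lugs:** the shaft shows in the gaps between all three.
- **Mug and tub:** both stand where they were. The side picture is unchanged around them, and the top picture differs only mildly, probably from the arm's shadow.
- **Bowl:** the picture comparison was disturbed in both views, probably by the arm and its shadow. The detectors still find it close to its old place, the arm went nowhere near it, and I count it as unmoved.
- **Robot:** clear of everything, with the force near zero.

The pin's sag is the tightest margin. The two cameras also disagreed by about 3.5 mm sideways on where the lugs are; I took a value in between, and the pin went in without resistance.

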